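Fit the second guide rod of a camera slider

TASK

Fit the second guide rod of the camera slider: take it from the red rests and thread it, nose first, through the near end plate, the free bore of the carriage (which hangs low by an unknown amount, so feel for it and bring it up into line with the rod) and the far end plate, until its black collar sits fully home against the near plate. Go gently, by feel: never force the rod, and leave the loose camera module, lens and spare collar where they are.

Things in the scene. Friction and masses are not known exactly. Their poses are not given: they have to be found in the camera images.
- rod_tail (a point): Middle of the guide rod's bare tail, on its axis: a place to grip. Loose straight 12 mm metal rod, 262 mm long, about 0.1 kg, level, axis 38 mm above the table. Own y axis: from nose to tail. Parts from the nose: 200 mm bare rod (first 3.5 mm tapered, 9.6 to 12 mm), black collar (26 mm across, 12 mm long), 50 mm bare tail, which hangs free: nothing beside it or under it but the table.
- rod_shoulder (a point): Centre of the collar's face that looks to the nose (it seats on the near end plate), on the rod's axis, 37 mm from rod_tail and 200 mm from rod_nose. Axes as rod_tail.
- rod_nose (a point): Centre of the flat 9.6 mm face at the nose end of the rod, on its axis, 237 mm from rod_tail. Axes as rod_tail.
- cradle: Fixed wooden strip, 160 x 70 x 6 mm, with two red slotted rests (tops 41 mm above the table, 50 mm wide, 24 mm along the rod, 120 mm between centres) in which the rod lies, free to be lifted straight up. Origin: centre of its underside; y along the rod, towards its tail.
- rig: The slider, bolted down: aluminium base 120 x 212 x 12 mm and two upright dark end plates (110 mm wide, 10 mm thick, tops 77 mm above the table, 172 mm apart inside), joined by the first rod, already fitted. Origin: centre of the base's underside; y along the rods towards the near plate (where the new rod goes in), z up, x away from the row of empty bores.
- bore_near (a point): Centre of the near end plate's empty bore at its OUTER face, where the rod goes in along -y. The bores of both end plates are 14 mm wide, sharp-edged, exactly in line, level, 55 mm above the table, 60 mm from the first rod. Axes as rig.
- bore_far (a point): Centre of the far end plate's empty bore at its OUTER face, 192 mm from bore_near along -y. When the rod is home its nose stands 8 mm out of this face. Axes as rig.
- carriage_bearing (a point): Middle of the carriage's bearing on the first rod, on that rod's axis: shows where the carriage stands along the rods, not its tilt. The carriage bears an upright camera board, slides on the first rod (drag about 6 N; 40 mm from mid-span to the near side, 55 mm to the far side) and tilts about it. Its free block is described under joint carriage. Axes as rig.
- carriage (a joint): Position of the carriage along the first rod from mid-span (m), growing to the near plate. Its free block (40 mm long, centred on this position, 30 mm wide and high) has a sharp-edged 14 mm bore right through, 60 mm from the first rod. The bore stays parallel to the rods but hangs an unmeasured 3 to 13 mm below the end plates' bores (on a 60 mm arc about the first rod); friction holds it, 2 to 3 N lifts it into line.
- camera_module_mid (a point): Middle of a loose camera board (38 mm square, 31 mm high, with a black lens) lying on a red foam pad: to be left alone.
- lens_mid (a point): Middle of a loose black lens (24 mm diameter, 26 mm high) standing on the red foam pad: to be left alone.
- spare_collar_mid (a point): Middle of a loose black spare clamp collar (26 mm diameter, 12 mm high) lying flat on the table: to be left alone.

How it is judged:
On the way, in this order (a step that is already met when the one before it is completed fails the run):
1. the rod's nose is in the near end plate's bore (y of rod_nose in the frame of bore_near between -0.06 and -0.006 m and x of rod_nose in the frame of bore_near between -0.006 and 0.006 m and z of rod_nose in the frame of bore_near between -0.006 and 0.006 m), for 0.1 s.
2. through the carriage, the rod's nose is in the far end plate's bore (y of rod_nose in the frame of bore_far below 0.006 m and x of rod_nose in the frame of bore_far between -0.004 and 0.004 m and z of rod_nose in the frame of bore_far between -0.004 and 0.004 m and angle between the y axis of rod_nose and the y axis of bore_far, either way round below 0.06 rad), for 0.1 s.
At the end, for the whole second after the job is handed in: The rod lies through both end plates and the carriage, its collar face within 3 mm of the near bore's outer centre (collar home), its nose out of the far plate by 5 mm or more, in line with the bores within 0.03 rad, everything at rest and released (distance between rod_shoulder and bore_near below 0.003 m and y of rod_nose in the frame of bore_far below -0.005 m and angle between the y axis of rod_nose and the y axis of bore_far, either way round below 0.03 rad and velocity of joint carriage between -0.01 and 0.01 m/s); the robot touches nothing.
It fails at once if the rod is forced: it presses on the slider or its carriage with more than 30 N (contact force between rod and rig above 30 N).
It fails at once if the hand knocks the slider with more than 15 N (contact force between the arm and rig above 15 N).
It fails at once if the loose camera module, lens or spare collar is disturbed (moved over 15 mm) (distance of any of camera_module_mid, lens_mid, spare_collar_mid from where it was at the start of the episode above 0.015 m).
It also fails if it takes over 64 s, if anything falls off the work surface, if the arm or the gripper's body presses on something with over 40 N, if the wrist force passes 120 N, or if a joint passes its speed limit or range.

ROBOT

A 7-joint arm with a two-finger parallel gripper is mounted at the origin on the work surface. World frame = base frame: x ahead of the robot, y to its left, z up, the work surface at z = 0. Lengths are in m, angles in rad, forces in N, time in s.
With the tool pointing down it reaches from about 0.4 to 0.85 m from the base axis. Payload 10.4 kg.
Tool frame: the origin (TCP) lies between the finger pads; the fingertips stand tcp_to_tips ahead of it and the grasp point (between the pads) lies 8 mm behind it (tcp_to_tips is the distance from the TCP to the fingertips, in m); z points along the fingers, y is the line along which they close (so a half turn about z gives the same grasp; the last joint's range is limited). The gripper opens to 85 mm and grips with 20 to 120 N. Pads are 22 mm wide; open, the fingers measure 114 mm over their backs; the gripper's body (76 mm by 85 mm) begins 54 mm behind the grasp point. The pads swing forward as they close: fully open they stand 13 mm farther back than shut.
Start: joints at [-1.246, 0.332, -0.065, 1.46, 0.022, 1.35, -0.088], TCP at [0.213, 0.588, 0.219] pointing down, gripper open.
Joint ranges: [-2.6, 2.6], [-0.5, 2.12], [-1.47, 1.34], [0.16, 2.42], [-1.27, 4.41], [0.06, 2.06], [-2.6, 2.6]. Speed limits (rad/s): [2.22, 2.22, 2.79, 2.79, 3.14, 3.14, 3.14].

INTERFACE

Orientations are given as a unit quaternion [x, y, z, w].
In Python, from workcell import * gives the robot as it stands.
- The arm moves only by the tool apply_moves, never from a script. Its argument "rows" is a list of rows, each an object of numbers: "x", "y", "z": the shift along the tool's x, y, z in mm; "ax", "ay", "az": the turn, a rotation vector about the tool's x, y, z in degrees; "gripper": the closure, from 0 (fully open) to 1 (shut). A call has 1 to 5 rows; each row shifts and turns the commanded pose from where the row before left it, along the tool's axes as they then stand; what a row does not reach is not made up. A row lasts 1/12 s, in which the tool goes at most 41.7 mm and 7.16 degrees, less where a joint would pass 70% of its speed; a pose out of reach is approached as far as the arm can. A call with a gripper value outside its range is refused whole. The fingers move at their own pace and stop on an object; "newtons" is the grip in N (left out, the last holds). Time passes only in rows, so rows that do not move let the fingers close. It gives the time, the measured TCP pose, the force, the opening and the grip force at its end, in the units of the state.
- get_obs(): the state, without advancing time (a new reading comes with each control period).
- camera(name): name is "side" or "top"; returns a dict with "color" (400x640x3 uint8, red, green, blue), "fov_y" (degrees; the focal length in pixels is half the picture's height over the tangent of half this angle, whatever the lens; pixels are square), "cx", "cy" (the principal point, pixels), "rvec" (rotation vector, rad) and "tvec" (3), from world to camera coordinates, as OpenCV has them. Camera axes: x right, y down, z forward; pixel columns grow to the right and rows downward; lengths in m; the calibration is good to about 2 mm. A picture is of the moment at which its call begins. There is no depth.
- hand_in(): hands the job in; it is judged then, once.
The state is a dict: "clock": time; "joint_pos": joint angles; "joint_velocities": joint speeds; "tau": joint torques, N m; "position": TCP position; "ee_rot": TCP orientation; "ft_force": force on the tool from outside, world axes, zero at the start; "torque": the same for the moment, N m; "grip_width": opening from 0.0 (shut) to 1.0 (fully open); "grasp_force": force on a finger pad.
Only numpy, scipy, OpenCV 4.12 (cv2) and the standard library are available. Lean on these libraries where they do the work, as an engineer would, in place of code of your own. Each camera call takes 0.05 s, during which the arm holds its last target. There are 200 camera calls.

## Working session

There is one attempt and no reset: what is moved stays moved. The work goes in short steps, Python scripts to look and compute and a tool call to move; the robot and the scene stay as the last step left them, time stands still between calls to the robot, and variables do not carry over. Pictures are saved under pics/ and viewed, at most 10 in all, crops included, and the job is handed in when it is done.

Besides the shell and the picture viewer there is one more tool, called after "Emit:" as name([rows], argument=value, ...), one row to a line, values as JSON. apply_moves: Moves the arm, as the interface text tells. Its arguments: {"type":"object","properties":{"rows":{"type":"array","items":{"type":"object","properties":{"x":{"type":"number"},"y":{"type":"number"},"z":{"type":"number"},"ax":{"type":"number"},"ay":{"type":"number"},"az":{"type":"number"},"gripper":{"type":"number"}}}},"newtons":{"type":"number"}},"required":["rows"]}

```bash
mkdir -p pics
python3 - <<'E'
from workcell import *
import cv2,json,numpy as np
o=get_obs(); print(o)
for n in("side","top"):
    c=camera(n); cv2.imwrite(f"pics/{n}0.png",c["color"][:,:,::-1])
    np.savez(f"{n}.npz",**{k:np.array(v) for k,v in c.items()})
    print(n,{k:v for k,v in c.items() if k!="color"})
    big=cv2.resize(c["color"][:,:,::-1],(800,500),interpolation=cv2.INTER_CUBIC); cv2.imwrite(f"pics/{n}0b.png",big)
E
```

```text
{'clock': 0.0, 'joint_pos': array([-1.24561836,  0.33291697, -0.06471044,  1.46092158,  0.02164255,
        1.34989848, -0.08844213]), 'joint_velocities': array([ 0.00022052, -0.00290234, -0.00250233,  0.00048467,  0.00108609,
       -0.00121874,  0.00068002]), 'tau': array([-1.48121940e-04, -6.25425768e+01,  4.92014852e-02, -3.91615891e+01,
        1.62466429e-02,  9.62122431e-03,  1.85926018e-05]), 'position': array([0.21288814, 0.58721595, 0.21789724]), 'ee_rot': array([ 1.72965841e-01,  9.84927558e-01, -7.19962210e-04, -7.39671395e-05]), 'ft_force': array([-0.51917141, -0.22701228, -0.02445715]), 'torque': array([-0.01027615,  0.04211264,  0.02088247]), 'grasp_force': 0.0, 'grip_width': 1.001097573144443}
side {'fov_y': 46.95539480027637, 'cx': 329.08880110936116, 'cy': 198.21475787097407, 'rvec': array([ 2.09318125, -0.83585269,  0.44728967]), 'tvec': array([-0.39801776,  0.29543242,  0.94347899])}
top {'fov_y': 42.09272925813877, 'cx': 308.44863172598843, 'cy': 197.97545991657, 'rvec': array([ 2.21426715, -2.17767201,  0.06837267]), 'tvec': array([0.02328377, 0.5807687 , 1.09278635])}
```

View pics/top0b.png

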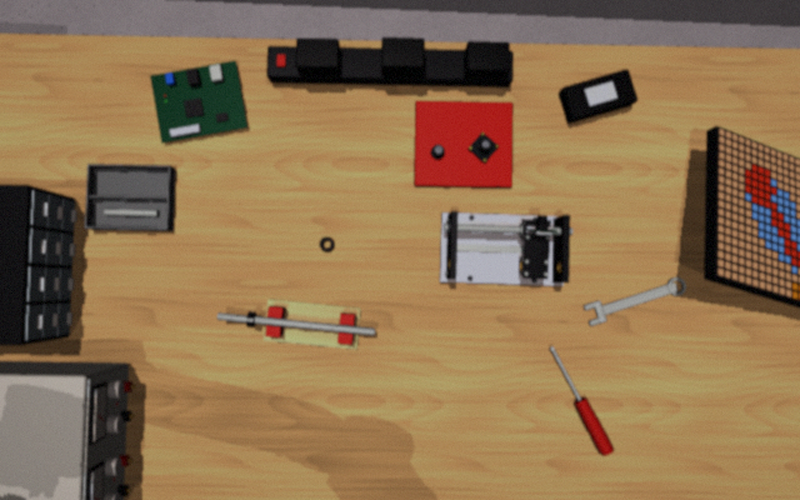

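View pics/side0b.png

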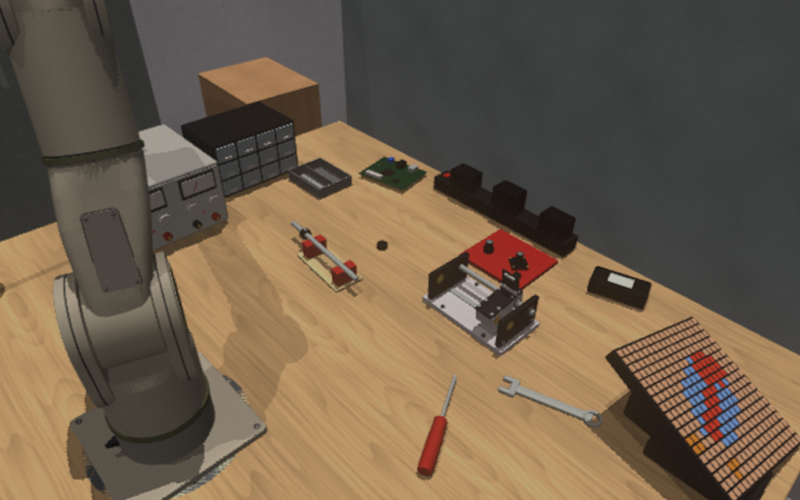

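Run:
```python
import cv2,numpy as np
t=cv2.imread("pics/top0.png");s=cv2.imread("pics/side0.png")
def crop(im,x,y,w,h,k):
    c=cv2.resize(im[y:y+h,x:x+w],None,fx=k,fy=k,interpolation=cv2.INTER_CUBIC)
    return cv2.convertScaleAbs(c,alpha=1.5,beta=15)
cv2.imwrite("pics/c1.png",np.vstack([crop(t,160,237,160,50,5),crop(t,330,165,160,70,5)]))
cv2.imwrite("pics/c2.png",crop(s,325,188,133,100,6))
```

```text
(no output)
```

View pics/c1.png

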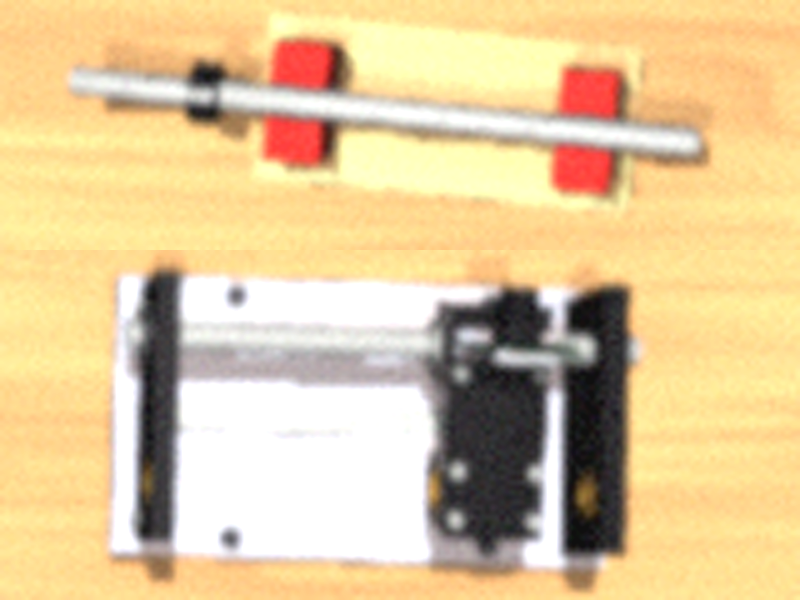

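View pics/c2.png

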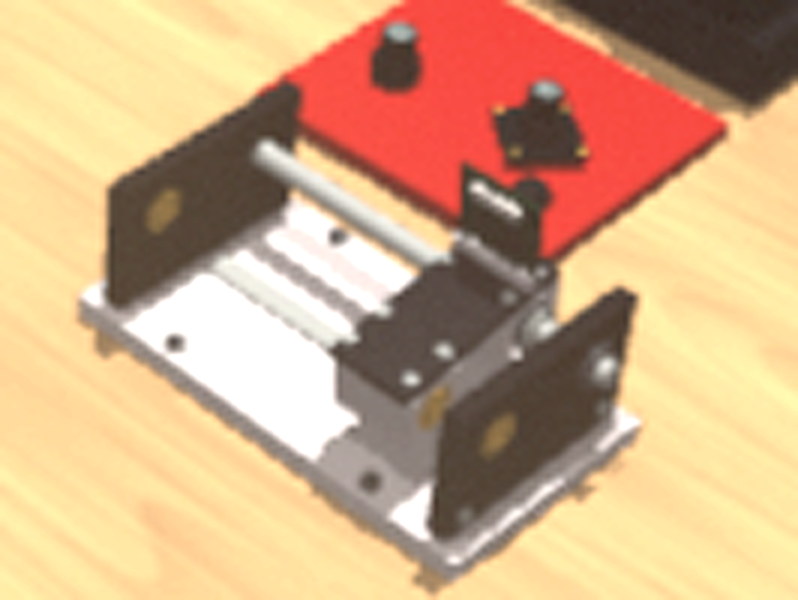

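```bash
cat > h.py <<'E'
import cv2,numpy as np
from scipy.optimize import least_squares
from scipy.spatial.transform import Rotation as R
C={n:dict(np.load(n+".npz")) for n in("side","top")}
def proj(n,P):
    c=C[n]; f=200/np.tan(np.radians(c["fov_y"])/2)
    K=np.array([[f,0,c["cx"]],[0,f,c["cy"]],[0,0,1.]])
    return cv2.projectPoints(np.atleast_2d(np.array(P,float)),c["rvec"],c["tvec"],K,None)[0][:,0]
E
cat > fit.py <<'E'
from h import *
# rod
T=lambda u,v:(160+u/5-.4,237+v/5-.4)
G=lambda u,v:(330+u/5-.4,165+(v-250)/5-.4)
S=lambda u,v:(325+u/6-.42,188+v/6-.42)
Sb=lambda u,v:(u*.8-.1,v*.8-.1)
def rodpts(q): # nose x,y, yaw ; axis nose->tail
    a=np.array([-np.sin(q[2]),np.cos(q[2]),0]); n=np.array([q[0],q[1],.038]); return n,a
ro=[("top",0,T(702,141)),("top",.262,T(70,80)),("top",.206,T(204,92)),("side",0,Sb(356,275)),("side",.262,Sb(293,223)),("side",.206,Sb(305,233))]
# rig pts (bore x = b)
b=None
ri=[("top",(-.06,.106,.012),G(112,552)),("top",(.06,.106,.012),G(118,276)),("top",(-.06,-.106,.012),G(604,568)),
("top",("b",.096,.055),G(146,480)),("top",("b",-.086,.055),G(586,494)),
("side",("b",.086,.055),S(163,210)),("side",("b",-.096,.055),S(498,433)),
("side",(-.055,.086,.077),S(110,187)),("side",(.055,.086,.077),S(297,86)),("side",(-.055,-.096,.077),S(447,406)),("side",(.055,-.096,.077),S(634,291)),
("side",(-.06,.106,.012),S(80,299)),("side",(-.06,-.106,.012),S(450,560)),("side",(.06,-.106,.012),S(638,424)),
("top",(.055,-.096,.077),G(628,287)),("top",(-.055,-.096,.077),G(624,553)),("top",(-.055,.086,.077),G(175,538)),("top",(.055,.086,.077),G(181,271))]
sh=lambda p,n:p[0:2] if n=="top" else p[2:4]
def res(p,full=False):
    r=[]
    n,a=rodpts(p[4:7])
    for c,s,uv in ro: r.append(proj(c,n+a*s)[0]+sh(p,c)-uv)
    cy,sy=np.cos(p[9]),np.sin(p[9])
    for c,P,uv in ri:
        x=p[10] if P[0]=="b" else P[0]
        r.append(proj(c,[p[7]+cy*x-sy*P[1],p[8]+sy*x+cy*P[1],P[2]])[0]+sh(p,c)-uv)
    if full: return np.array(r)
    return np.r_[np.ravel(r),np.array(p[:4])*.7]
s=least_squares(res,[0,0,0,0,.45,.55,0,.55,.3,0,-.03],loss="soft_l1",x_scale=[1]*4+[.01]*7)
p=s.x; print(np.round(p,4)); print(np.round(res(p,True),1).tolist())
np.save("p.npy",p)
n,a=rodpts(p[4:7]); print("nose",n,"tail",n+.237*a,"shoulder",n+.2*a)
cy,sy=np.cos(p[9]),np.sin(p[9]); W=lambda x,y,z:np.array([p[7]+cy*x-sy*y,p[8]+sy*x+cy*y,z])
print("bore_near",W(p[10],.096,.055),"far",W(p[10],-.096,.055))
# carriage: drop d, pos c from far-face bore in side, corners in side
for c in np.arange(-.055,-.02,.005):
  print(round(c,3),[(round(d*1e3),np.round((proj("side",W(p[10]+.06-np.sqrt(.06**2-d*d),c-.02,.055-d))[0]+p[2:4]-[325,188]+.42)*6).tolist()) for d in(.0,.003,.006,.009,.012)])
E
python3 fit.py; python3 -c "
from workcell import *
import workcell;print([k for k in dir(workcell) if not k.startswith('_')])
try: print(tcp_to_tips)
except Exception as e: print(e)"
```

```text
[ 0.5498  0.5043  0.4153 -0.035   0.4413  0.0505 -0.0807  0.5831 -0.1657
 -0.0158 -0.0295]
[[-0.5, -0.2], [0.3, -0.3], [0.4, -0.0], [0.2, 2.6], [-0.7, -0.9], [-0.4, -0.1], [-0.5, 0.2], [-0.2, -0.4], [0.1, 0.2], [-0.2, -0.1], [0.1, -0.1], [-0.3, -0.5], [-0.6, -0.2], [1.9, 1.0], [0.3, 0.1], [2.0, 2.6], [0.0, 0.3], [-1.0, -1.3], [0.2, 0.2], [-0.2, -1.2], [0.3, -0.5], [0.2, 0.6], [-0.3, 0.7], [-0.0, -0.2]]
nose [0.44128737 0.05051338 0.038     ] tail [0.4603856  0.28674263 0.038     ] shoulder [0.45740402 0.24986295 0.038     ]
bore_near [ 0.55515997 -0.06925811  0.055     ] far [ 0.55213359 -0.26123426  0.055     ]
-0.055 [(0, [453.0, 403.0]), (3, [452.0, 409.0]), (6, [451.0, 414.0]), (9, [451.0, 419.0]), (12, [451.0, 424.0])]
-0.05 [(0, [443.0, 397.0]), (3, [442.0, 402.0]), (6, [442.0, 407.0]), (9, [441.0, 413.0]), (12, [441.0, 417.0])]
-0.045 [(0, [433.0, 390.0]), (3, [432.0, 396.0]), (6, [432.0, 401.0]), (9, [432.0, 406.0]), (12, [432.0, 411.0])]
-0.04 [(0, [423.0, 384.0]), (3, [423.0, 389.0]), (6, [422.0, 394.0]), (9, [422.0, 399.0]), (12, [422.0, 404.0])]
-0.035 [(0, [414.0, 377.0]), (3, [413.0, 383.0]), (6, [413.0, 388.0]), (9, [412.0, 393.0]), (12, [412.0, 398.0])]
-0.03 [(0, [404.0, 371.0]), (3, [403.0, 376.0]), (6, [403.0, 381.0]), (9, [403.0, 386.0]), (12, [403.0, 391.0])]
-0.025 [(0, [395.0, 364.0]), (3, [394.0, 370.0]), (6, [394.0, 375.0]), (9, [393.0, 380.0]), (12, [393.0, 385.0])]
-0.02 [(0, [385.0, 358.0]), (3, [384.0, 363.0]), (6, [384.0, 369.0]), (9, [384.0, 374.0]), (12, [384.0, 378.0])]
['MotionError', 'camera', 'get_obs', 'hand_in', 'tcp_to_tips']
0.011
```

Emit:
apply_moves([
  {"az": 7},
  {"az": 7},
  {"az": 7},
  {"az": 7},
  {"az": 7},
])

```text
invalid input at $.rows[0]: expected keys x, y, z, ax, ay, az, gripper
```

Emit:
apply_moves([
  {"az": 7},
  {"az": 7},
  {"az": 7},
  {"az": 7},
  {"az": 7},
])

```text
invalid input at $.rows[0]: expected keys x, y, z, ax, ay, az, gripper
```

Emit:
apply_moves([
  {"az": 4.7},
  {"x": -28,"y": 27},
  {"x": -28,"y": 27},
  {"x": -28,"y": 27},
  {"x": -28,"y": 27},
])

```text
invalid input at $.rows[0]: expected keys x, y, z, ax, ay, az, gripper
```

Emit:
apply_moves([
  {"x": -28,"y": 27},
  {"x": -28,"y": 27},
  {"x": -28,"y": 27},
  {"x": -28,"y": 27},
  {"x": -28,"y": 27},
])

```text
invalid input at $.rows[0]: expected keys x, y, z, ax, ay, az, gripper
```

Emit:
apply_moves([
  {"x": -28,"y": 27},
  {"z": 30},
  {"z": 30},
  {"z": 30},
  {},
])

```text
invalid input at $.rows[0]: expected keys x, y, z, ax, ay, az, gripper
```

```bash
cat >> h.py <<'E'
def go(pos,xaxis,pitch=0,o=None):
    """tool shift (mm, current tool axes) and turn (deg) to TCP pos with tool x at yaw angle; z down; pitch = turn about tool y"""
    from workcell import get_obs
    o=o or get_obs(); r=R.from_quat(o["ee_rot"])
    x=np.r_[xaxis[:2],0];x/=np.linalg.norm(x);z=np.array([0,0,-1.]);t=R.from_matrix(np.c_[x,np.cross(z,x),z])*R.from_euler("y",pitch,degrees=True)
    print("shift",np.round(r.inv().apply(np.array(pos)-o["position"])*1e3,1),"turn",np.round((r.inv()*t).as_rotvec(degrees=True),2))
    print("t",o["clock"],"pos",np.round(o["position"],4),"F",np.round(o["ft_force"],1),"grip",o["grip_width"],o["grasp_force"])
E
python3 -c "
from h import *
go([.4604,.2867,.030],[.0806,.9967])
from workcell import get_obs;print(get_obs()['joint_pos'])"
```

```text
shift [-335.1 -198.   188.3] turn [-6.00e-02  5.00e-02  7.47e+01]
t 0.1 pos [0.2129 0.5872 0.218 ] F [-0.5 -1.3 -0.6] grip 1.001066579906532 0.0
[-1.2455636   0.33279998 -0.0647047   1.46083542  0.02158575  1.34990587
 -0.08849343]
```

Emit:
apply_moves([
  {"x": 0,"y": 0,"z": 0,"ax": 0,"ay": 0,"az": 7,"gripper": 0},
  {"x": 0,"y": 0,"z": 0,"ax": 0,"ay": 0,"az": 7,"gripper": 0},
  {"x": 0,"y": 0,"z": 0,"ax": 0,"ay": 0,"az": 7,"gripper": 0},
  {"x": 0,"y": 0,"z": 0,"ax": 0,"ay": 0,"az": 7,"gripper": 0},
  {"x": 0,"y": 0,"z": 0,"ax": 0,"ay": 0,"az": 7,"gripper": 0},
])

```text
clock: 0.52
position: [0.213, 0.5873, 0.2182]
ee_rot: [0.464, 0.886, -0.0, 0.0]
ft_force: [1.1, 0.3, 0.5]
grip_width: 0.996
grasp_force: 0.0
```

Emit:
apply_moves([
  {"x": 0,"y": 0,"z": 0,"ax": 0,"ay": 0,"az": 7,"gripper": 0},
  {"x": 0,"y": 0,"z": 0,"ax": 0,"ay": 0,"az": 7,"gripper": 0},
  {"x": 0,"y": 0,"z": 0,"ax": 0,"ay": 0,"az": 7,"gripper": 0},
  {"x": 0,"y": 0,"z": 0,"ax": 0,"ay": 0,"az": 7,"gripper": 0},
  {"x": 0,"y": 0,"z": 0,"ax": 0,"ay": 0,"az": 7,"gripper": 0},
])

```text
clock: 0.93
position: [0.2129, 0.5874, 0.2182]
ee_rot: [0.709, 0.705, -0.0, 0.0]
ft_force: [0.5, -0.8, -0.1]
grip_width: 1.003
grasp_force: 0.0
```

Emit:
apply_moves([
  {"x": 0,"y": 0,"z": 0,"ax": 0,"ay": 0,"az": 4.7,"gripper": 0},
  {"x": -28,"y": 27,"z": 0,"ax": 0,"ay": 0,"az": 0,"gripper": 0},
  {"x": -28,"y": 27,"z": 0,"ax": 0,"ay": 0,"az": 0,"gripper": 0},
  {"x": -28,"y": 27,"z": 0,"ax": 0,"ay": 0,"az": 0,"gripper": 0},
  {"x": -28,"y": 27,"z": 0,"ax": 0,"ay": 0,"az": 0,"gripper": 0},
])

```text
clock: 1.35
position: [0.3123, 0.4656, 0.2183]
ee_rot: [0.735, 0.678, -0.0, 0.0]
ft_force: [0.8, 0.3, -0.2]
grip_width: 1.003
grasp_force: 0.0
```

Emit:
apply_moves([
  {"x": -28,"y": 27,"z": 0,"ax": 0,"ay": 0,"az": 0,"gripper": 0},
  {"x": -28,"y": 27,"z": 0,"ax": 0,"ay": 0,"az": 0,"gripper": 0},
  {"x": -28,"y": 27,"z": 0,"ax": 0,"ay": 0,"az": 0,"gripper": 0},
  {"x": -28,"y": 27,"z": 0,"ax": 0,"ay": 0,"az": 0,"gripper": 0},
  {"x": -28,"y": 27,"z": 0,"ax": 0,"ay": 0,"az": 0,"gripper": 0},
])

```text
clock: 1.77
position: [0.4356, 0.315, 0.2186]
ee_rot: [0.735, 0.678, -0.0, -0.0]
ft_force: [-0.2, 1.2, -0.2]
grip_width: 1.001
grasp_force: 0.0
```

Emit:
apply_moves([
  {"x": -28,"y": 27,"z": 0,"ax": 0,"ay": 0,"az": 0,"gripper": 0},
  {"x": 0,"y": 0,"z": 30,"ax": 0,"ay": 0,"az": 0,"gripper": 0},
  {"x": 0,"y": 0,"z": 30,"ax": 0,"ay": 0,"az": 0,"gripper": 0},
  {"x": 0,"y": 0,"z": 30,"ax": 0,"ay": 0,"az": 0,"gripper": 0},
  {"x": 0,"y": 0,"z": 0,"ax": 0,"ay": 0,"az": 0,"gripper": 0},
])

```text
clock: 2.18
position: [0.4566, 0.2845, 0.1232]
ee_rot: [0.735, 0.678, -0.004, -0.0]
ft_force: [-0.7, -0.1, -2.0]
grip_width: 1.001
grasp_force: 0.0
```

```bash
python3 -c "
from h import *
go([.4604,.2867,.030],[.0806,.9967])
from workcell import get_obs;print(get_obs()['joint_pos'])"
```

```text
shift [ 3.1  4.2 93.1] turn [-0.36  0.36 -0.02]
t 2.1833 pos [0.4566 0.2845 0.1232] F [-0.7 -0.1 -2. ] grip 1.0006372855802936 0.0
[-0.94787462  0.22599211  0.34686763  1.821013   -0.08386781  1.11789804
 -0.65269048]
```

Emit:
apply_moves([
  {"x": 2.5,"y": 3.5,"z": 30,"ax": 0,"ay": 0,"az": 0,"gripper": 0},
  {"x": 0,"y": 0,"z": 30,"ax": 0,"ay": 0,"az": 0,"gripper": 0},
  {"x": 0,"y": 0,"z": 25,"ax": 0,"ay": 0,"az": 0,"gripper": 0},
  {"x": 0,"y": 0,"z": 8,"ax": 0,"ay": 0,"az": 0,"gripper": 0},
  {"x": 0,"y": 0,"z": 0,"ax": 0,"ay": 0,"az": 0,"gripper": 0},
])

```text
clock: 2.6
position: [0.4624, 0.2886, 0.035]
ee_rot: [0.735, 0.678, -0.001, -0.0]
ft_force: [0.9, 0.1, 0.7]
grip_width: 1.0
grasp_force: 0.0
```

```bash
python3 -c "
from h import *
import workcell
go([.4604,.2867,.030],[.0806,.9967])
c=workcell.camera('side')['color'][:,:,::-1]
a=cv2.resize(c[150:250,210:310],(600,600),interpolation=cv2.INTER_CUBIC);cv2.imwrite('pics/g0.png',cv2.convertScaleAbs(a,alpha=1.4,beta=15))
go([.4604,.2867,.030],[.0806,.9967])"
```

```text
shift [-2.  -1.9  5. ] turn [-0.12  0.12  0.02]
t 2.6 pos [0.4624 0.2886 0.035 ] F [0.9 0.1 0.7] grip 1.0001789335390607 0.0
shift [-2.7 -2.8  6.5] turn [-0.01  0.02  0.01]
t 2.65 pos [0.4634 0.2892 0.0365] F [-0.5 -1.2  0.6] grip 1.002657936224821 0.0
```

View pics/g0.png

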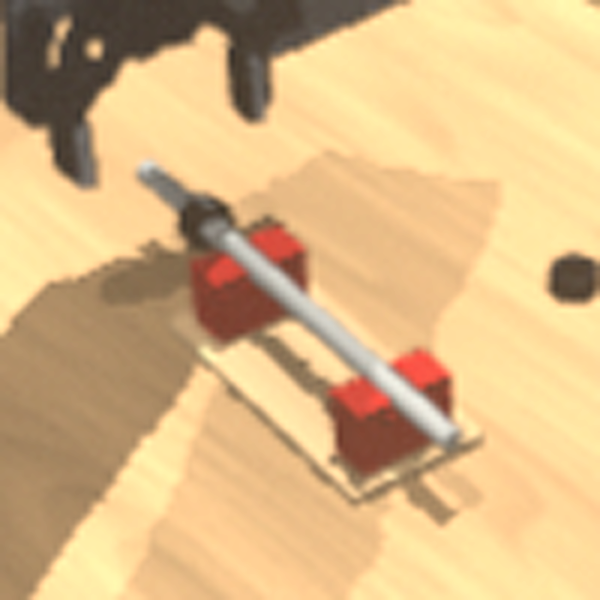

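```bash
python3 -c "
from h import *
p=np.load('p.npy')
f=lambda P:np.round((proj('side',P)+p[2:4]-[210,150]+.42)*6).tolist()
print('tail',f([.4604,.2867,.038]),'end',f([.4624,.3116,.038]),'nose',f([.4413,.0505,.038]),'collar',f([.4579,.2558,.038]))
t=np.array([.4634,.2892,0]);y=np.array([.9967,-.0806,0]);x=np.array([.0806,.9967,0])
for z in(.025,.0385,.05): print(z,[f(t+s*y*.05+[0,0,z]) for s in(-1,1)],f(t+[0,0,z]))
"
```

```text
tail [[170.0, 190.0]] end [[144.0, 167.0]] nose [[452.0, 438.0]] collar [[204.0, 219.0]]
0.025 [[[84.0, 244.0]], [[262.0, 172.0]]] [[175.0, 207.0]]
0.0385 [[[81.0, 221.0]], [[260.0, 150.0]]] [[172.0, 185.0]]
0.05 [[[78.0, 202.0]], [[258.0, 130.0]]] [[170.0, 165.0]]
```

Emit:
apply_moves([
  {"x": -2.5,"y": -2.5,"z": 5,"ax": 0,"ay": 0,"az": 0,"gripper": 0},
  {"x": 0,"y": 0,"z": 0,"ax": 0,"ay": 0,"az": 0,"gripper": 0},
  {"x": 0,"y": 0,"z": 0,"ax": 0,"ay": 0,"az": 0,"gripper": 0.4},
  {"x": 0,"y": 0,"z": 0,"ax": 0,"ay": 0,"az": 0,"gripper": 0.4},
], newtons=60)

```text
clock: 2.98
position: [0.461, 0.287, 0.0317]
ee_rot: [0.735, 0.678, 0.001, -0.0]
ft_force: [1.3, 0.6, 0.3]
grip_width: 0.75
grasp_force: 0.0
```

```bash
python3 -c "
from h import *
import workcell
go([.4604,.2867,.030],[.0806,.9967])
c=workcell.camera('side')['color'][:,:,::-1]
a=cv2.resize(c[150:250,210:310],(600,600),interpolation=cv2.INTER_CUBIC);cv2.imwrite('pics/g1.png',cv2.convertScaleAbs(a,alpha=1.4,beta=15))
"
```

```text
shift [-0.4 -0.5  1.7] turn [ 0.05 -0.07 -0.  ]
t 2.9833 pos [0.461  0.287  0.0317] F [1.3 0.6 0.3] grip 0.7502111108757362 0.0
```

View pics/g1.png

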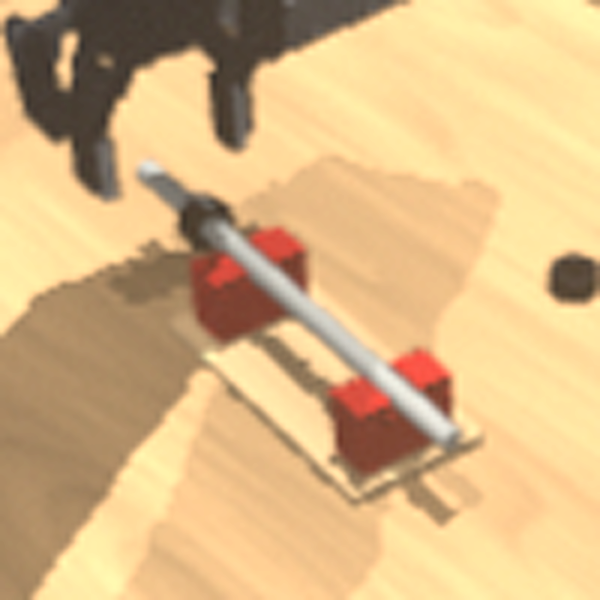

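Emit:
apply_moves([
  {"x": 0,"y": -0.4,"z": 5,"ax": 0,"ay": 0,"az": 0,"gripper": 0.4},
  {"x": 0,"y": 0,"z": 0,"ax": 0,"ay": 0,"az": 0,"gripper": 0.7},
  {"x": 0,"y": 0,"z": 0,"ax": 0,"ay": 0,"az": 0,"gripper": 0.7},
  {"x": 0,"y": 0,"z": 0,"ax": 0,"ay": 0,"az": 0,"gripper": 0.7},
  {"x": 0,"y": 0,"z": 0,"ax": 0,"ay": 0,"az": 0,"gripper": 0.7},
], newtons=60)

```text
clock: 3.45
position: [0.4602, 0.2867, 0.0257]
ee_rot: [0.735, 0.678, 0.0, -0.0]
ft_force: [-1.1, -0.2, -0.5]
grip_width: 0.301
grasp_force: 0.0
```

```bash
python3 -c "
from h import *
import workcell
go([.4604,.2867,.030],[.0806,.9967])
p=np.load('p.npy')
t=np.load('top.npz')
c=workcell.camera('side')['color'][:,:,::-1]; d=workcell.camera('top')['color'][:,:,::-1]
a=cv2.resize(c[150:225,210:285],(500,500),interpolation=cv2.INTER_CUBIC)
b=cv2.resize(d[220:290,170:215],(300,467),interpolation=cv2.INTER_CUBIC)
b=cv2.copyMakeBorder(b,0,33,0,0,0)
cv2.imwrite('pics/g2.png',cv2.convertScaleAbs(np.hstack([a,b]),alpha=1.5,beta=20))
"
```

```text
shift [ 0.   0.2 -4.3] turn [-0.   -0.   -0.01]
t 3.45 pos [0.4602 0.2867 0.0257] F [-1.1 -0.2 -0.5] grip 0.3011029876893072 0.0
```

View pics/g2.png

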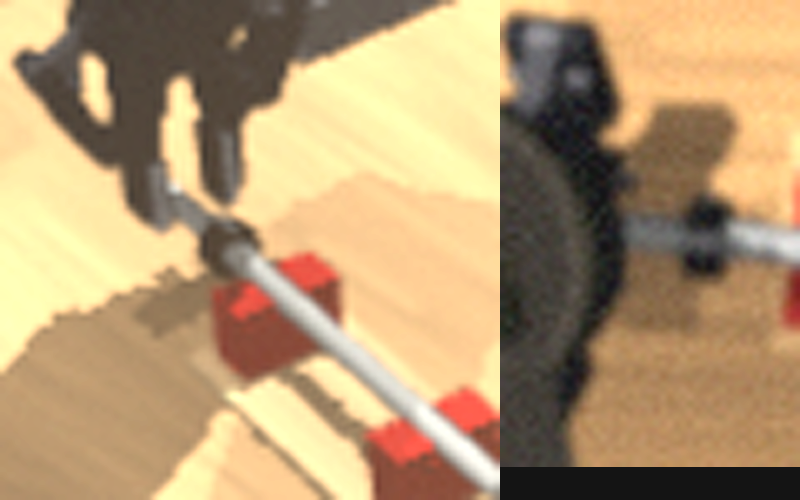

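Emit:
apply_moves([
  {"x": 0,"y": 0,"z": 5,"ax": 0,"ay": 0,"az": 0,"gripper": 0.7},
  {"x": 0,"y": 0,"z": 0,"ax": 0,"ay": 0,"az": 0,"gripper": 1},
  {"x": 0,"y": 0,"z": 0,"ax": 0,"ay": 0,"az": 0,"gripper": 1},
  {"x": 0,"y": 0,"z": 0,"ax": 0,"ay": 0,"az": 0,"gripper": 1},
  {"x": 0,"y": 0,"z": 0,"ax": 0,"ay": 0,"az": 0,"gripper": 1},
], newtons=60)

```text
clock: 3.97
position: [0.4601, 0.2867, 0.0207]
ee_rot: [0.735, 0.678, -0.0, -0.0]
ft_force: [0.0, 0.6, -0.0]
grip_width: 0.107
grasp_force: 58.5
```

Emit:
apply_moves([
  {"x": 0,"y": 0,"z": 0,"ax": 0,"ay": 0,"az": 0,"gripper": 1},
  {"x": 0,"y": 0,"z": 0,"ax": 0,"ay": 0,"az": 0,"gripper": 1},
  {"x": 0,"y": 0,"z": 0,"ax": 0,"ay": 0,"az": 0,"gripper": 1},
], newtons=60)

```text
clock: 4.22
position: [0.4601, 0.2867, 0.0207]
ee_rot: [0.735, 0.678, 0.0, -0.0]
ft_force: [-0.8, -0.1, -1.2]
grip_width: 0.11
grasp_force: 58.6
```

Emit:
apply_moves([
  {"x": 0,"y": 0,"z": -5,"ax": 0,"ay": 0,"az": 0,"gripper": 1},
  {"x": 0,"y": 0,"z": -10,"ax": 0,"ay": 0,"az": 0,"gripper": 1},
  {"x": 0,"y": 0,"z": -15,"ax": 0,"ay": 0,"az": 0,"gripper": 1},
  {"x": 0,"y": 0,"z": -15,"ax": 0,"ay": 0,"az": 0,"gripper": 1},
  {"x": 0,"y": 0,"z": -5,"ax": 0,"ay": 0,"az": 0,"gripper": 1},
])

```text
clock: 4.63
position: [0.4614, 0.2874, 0.0736]
ee_rot: [0.735, 0.678, 0.002, 0.0]
ft_force: [0.7, 0.5, -0.1]
grip_width: 0.108
grasp_force: 58.6
```

Emit:
apply_moves([
  {"x": -10,"y": 11,"z": 0,"ax": 0,"ay": 0,"az": 0,"gripper": 1},
  {"x": -16,"y": 18,"z": 0,"ax": 0,"ay": 0,"az": 0,"gripper": 1},
  {"x": -16,"y": 18,"z": 0,"ax": 0,"ay": 0,"az": 0,"gripper": 1},
  {"x": -16,"y": 18,"z": 0,"ax": 0,"ay": 0,"az": 0,"gripper": 1},
  {"x": -16,"y": 18,"z": 0,"ax": 0,"ay": 0,"az": 0,"gripper": 1},
])

```text
clock: 5.05
position: [0.5376, 0.2055, 0.071]
ee_rot: [0.735, 0.678, 0.0, -0.0]
ft_force: [0.5, 0.5, 0.1]
grip_width: 0.111
grasp_force: 58.6
```

Emit:
apply_moves([
  {"x": -12,"y": 14,"z": 0,"ax": 0,"ay": 0,"az": -1.5,"gripper": 1},
  {"x": -6,"y": 6,"z": 0,"ax": 0,"ay": 0,"az": -1.5,"gripper": 1},
  {"x": 0,"y": 0,"z": 0,"ax": 0,"ay": 0,"az": -0.7,"gripper": 1},
  {"x": 0,"y": 0,"z": 0,"ax": 0,"ay": 0,"az": 0,"gripper": 1},
  {"x": 0,"y": 0,"z": 0,"ax": 0,"ay": 0,"az": 0,"gripper": 1},
])

```text
clock: 5.47
position: [0.5549, 0.1879, 0.0707]
ee_rot: [0.713, 0.701, 0.0, -0.0]
ft_force: [-1.0, 0.0, -0.6]
grip_width: 0.107
grasp_force: 58.7
```

```bash
python3 -c "
from h import *
import workcell
go([.5592,.1827,.0377],[.0158,.9999])
c=workcell.camera('side')['color'][:,:,::-1]; d=workcell.camera('top')['color'][:,:,::-1]
cv2.imwrite('pics/s3.png',c);cv2.imwrite('pics/t3.png',d)
p=np.load('p.npy');o=workcell.get_obs();r=R.from_quat(o['ee_rot'])
for n in('side','top'):
  print(n,[(s,np.round(proj(n,o['position']+r.apply([s,0,-.0173]))[0]+(p[2:4] if n=='side' else p[:2]),1)) for s in(-.237,-.037,-.025,0,.025)])
a=cv2.resize(c[170:250,290:390],(800,640),interpolation=cv2.INTER_CUBIC)[:300+0]
a=cv2.resize(c[170:230,270:403],(800,361),interpolation=cv2.INTER_CUBIC)
b=cv2.resize(d[170:210,230:363],(800,239),interpolation=cv2.INTER_CUBIC)
cv2.imwrite('pics/g3.png',cv2.convertScaleAbs(np.vstack([a,b]),alpha=1.5,beta=20))
"
```

```text
shift [-5.1  4.4 33. ] turn [-0.03 -0.04 -0.  ]
t 5.4667 pos [0.5549 0.1879 0.0707] F [-1.   0.  -0.6] grip 0.10714984006889723 58.65611493587494
side [(-0.237, array([342.5, 207.2])), (-0.037, array([292.4, 174.2])), (-0.025, array([289.7, 172.4])), (0, array([284.1, 168.7])), (0.025, array([278.6, 165.1]))]
top [(-0.237, array([350.1, 211.7])), (-0.037, array([249.7, 208.5])), (-0.025, array([243.7, 208.3])), (0, array([231.1, 207.9])), (0.025, array([218.6, 207.5]))]
```

View pics/g3.png

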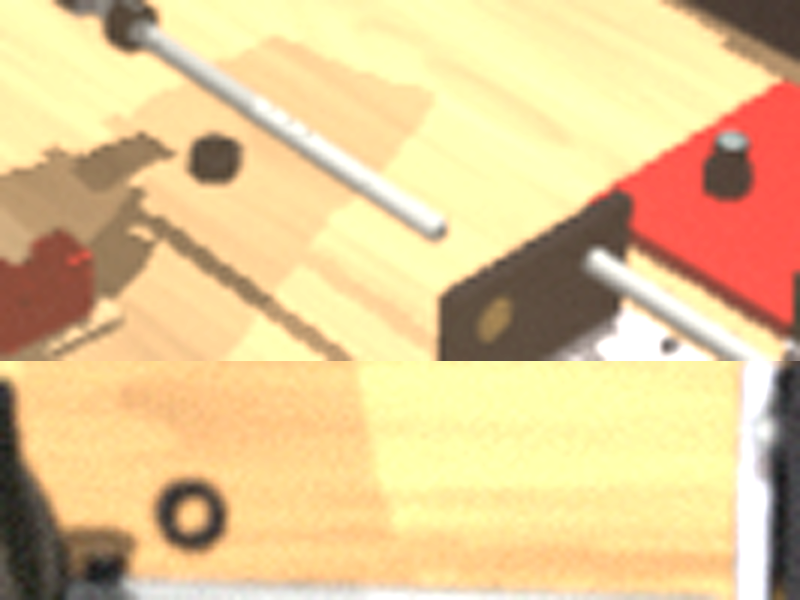

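```bash
python3 -c "
from h import *
d=cv2.imread('pics/t3.png').astype(float); g=d[:,:,0]  # blue: wood low, metal high
for c0 in(262,280,300,320,338):
  pr=g[195:225,c0-4:c0+5].mean(1); print(c0,np.round(pr[6:26]).astype(int))
  pr=np.clip(pr-np.median(pr)-15,0,None); print('   cen',195+(pr*np.arange(30)).sum()/pr.sum())
print(np.round(g[205:219,340:360].mean(0)))
"
```

```text
262 [ 53  73  80  82  88 102 122 137 138 123  98  79  71  70  69  62  49  38
  36  34]
   cen 208.1223812849162
280 [ 84  85  82  81  80  83 104 130 145 140 117  88  74  74  74  60  43  37
  34  35]
   cen 209.24179743223965
300 [ 82  81  80  81  85  89 101 127 156 167 158 133 101  83  82  80  65  47
  37  36]
   cen 209.95550351288057
320 [ 78  78  76  78  82  82  93 110 138 161 167 151 119  97  91  96  94  79
  60  50]
   cen 210.7053435114504
338 [ 85  78  75  78  77  81  89  94 114 143 163 162 137 104  88  91  95  90
  75  57]
   cen 211.33649553571428
[109. 108. 109. 108. 108. 109. 109. 109. 108. 105.  99. 100. 136. 184.
 201. 198. 172. 105.  37.  18.]
```

Emit:
apply_moves([
  {"x": -2,"y": 2,"z": 10,"ax": 0,"ay": 0,"az": 0,"gripper": 1},
  {"x": -2,"y": 2,"z": 15,"ax": 0,"ay": 0,"az": 0,"gripper": 1},
  {"x": -1,"y": 0.4,"z": 8,"ax": 0,"ay": 0,"az": 0,"gripper": 1},
  {"x": 0,"y": 0,"z": 0,"ax": 0,"ay": 0,"az": 0,"gripper": 1},
  {"x": 0,"y": 0,"z": 0,"ax": 0,"ay": 0,"az": 0,"gripper": 1},
])

```text
clock: 5.98
position: [0.5593, 0.1817, 0.0371]
ee_rot: [0.713, 0.701, -0.001, -0.0]
ft_force: [-0.0, 0.4, -0.9]
grip_width: 0.108
grasp_force: 58.7
```

```bash
python3 -c "
from h import *
import workcell
c=workcell.camera('side')['color'][:,:,::-1]; d=workcell.camera('top')['color'][:,:,::-1]
cv2.imwrite('pics/s4.png',c);cv2.imwrite('pics/t4.png',d)
go([.5592,.1827,.0377],[.0158,.9999])
p=np.load('p.npy');o=workcell.get_obs();r=R.from_quat(o['ee_rot'])
for n in('side','top'):
  print(n,[(s,np.round(proj(n,o['position']+r.apply([s,0,-.0173]))[0]+(p[2:4] if n=='side' else p[:2]),1)) for s in(-.237,-.137,-.037,0)])
b=cv2.resize(d[165:245,325:405],(640,640),interpolation=cv2.INTER_CUBIC)[:600]
g=d[:,:,0].astype(float)
for c0 in(270,280,300,320,338,348):
  pr=g[195:225,c0-4:c0+5].mean(1)
  pr=np.clip(pr-np.median(pr)-15,0,None); print(c0,'   cen',195+(pr*np.arange(30)).sum()/pr.sum())
"
```

```text
shift [ 0.6 -0.9  0.5] turn [ 0.03 -0.02 -0.02]
t 6.0833 pos [0.5601 0.1821 0.0382] F [-0.5 -0.5 -0.3] grip 0.11194926266262911 58.664599657058716
side [(-0.237, array([345. , 217.3])), (-0.137, array([319.1, 199.9])), (-0.037, array([295.4, 183.9])), (0, array([287.2, 178.4]))]
top [(-0.237, array([351.7, 209.8])), (-0.137, array([303.1, 208.2])), (-0.037, array([254.4, 206.6])), (0, array([236.4, 206. ]))]
270    cen 206.9963614311704
280    cen 207.2821818181818
300    cen 208.17865118356409
320    cen 208.7478288838855
338    cen 209.52215189873417
348    cen 209.64420259522814
```

Emit:
apply_moves([
  {"x": 0,"y": -0.7,"z": 0.4,"ax": 0,"ay": 0,"az": 0,"gripper": 1},
  {"x": 0,"y": 0,"z": 0,"ax": 0,"ay": 0,"az": 0,"gripper": 1},
  {"x": 0,"y": 0,"z": 0,"ax": 0,"ay": 0,"az": 0,"gripper": 1},
  {"x": 0,"y": 0,"z": 0,"ax": 0,"ay": 0,"az": 0,"gripper": 1},
])

```text
clock: 6.42
position: [0.5593, 0.1819, 0.0376]
ee_rot: [0.713, 0.701, 0.0, 0.0]
ft_force: [0.7, 1.0, -1.4]
grip_width: 0.106
grasp_force: 58.7
```

```bash
python3 -c "
from h import *
go([.5592,.1827,.0377],[.0158,.9999])"
```

```text
shift [ 0.8 -0.1 -0.1] turn [ 0.02 -0.02 -0.02]
t 6.4167 pos [0.5593 0.1819 0.0376] F [ 0.7  1.  -1.4] grip 0.10607509202747789 58.66386651992798
```

Emit:
apply_moves([
  {"x": -3,"y": 0,"z": 0,"ax": 0,"ay": 0,"az": 0,"gripper": 1},
  {"x": -3,"y": 0,"z": 0,"ax": 0,"ay": 0,"az": 0,"gripper": 1},
  {"x": -3,"y": 0,"z": 0,"ax": 0,"ay": 0,"az": 0,"gripper": 1},
  {"x": -2,"y": 0,"z": 0,"ax": 0,"ay": 0,"az": 0,"gripper": 1},
  {"x": -1,"y": 0,"z": 0,"ax": 0,"ay": 0,"az": 0,"gripper": 1},
])

```text
clock: 6.83
position: [0.559, 0.1691, 0.0373]
ee_rot: [0.713, 0.701, 0.0, 0.0]
ft_force: [-1.3, -0.3, -2.1]
grip_width: 0.113
grasp_force: 58.7
```

Emit:
apply_moves([
  {"x": -1.5,"y": 0,"z": 0,"ax": 0,"ay": 0,"az": 0,"gripper": 1},
  {"x": -1.5,"y": 0,"z": 0,"ax": 0,"ay": 0,"az": 0,"gripper": 1},
  {"x": -1.5,"y": 0,"z": 0,"ax": 0,"ay": 0,"az": 0,"gripper": 1},
  {"x": 0,"y": 0,"z": 0,"ax": 0,"ay": 0,"az": 0,"gripper": 1},
])

```text
clock: 7.17
position: [0.5589, 0.1649, 0.0373]
ee_rot: [0.713, 0.701, 0.0, 0.0]
ft_force: [0.6, 0.2, -0.7]
grip_width: 0.105
grasp_force: 58.7
```

Emit:
apply_moves([
  {"x": -2,"y": 0,"z": 0,"ax": 0,"ay": 0,"az": 0,"gripper": 1},
  {"x": -2,"y": 0,"z": 0,"ax": 0,"ay": 0,"az": 0,"gripper": 1},
  {"x": -2,"y": 0,"z": 0,"ax": 0,"ay": 0,"az": 0,"gripper": 1},
  {"x": 0,"y": 0,"z": 0,"ax": 0,"ay": 0,"az": 0,"gripper": 1},
])

```text
clock: 7.5
position: [0.5588, 0.1586, 0.0373]
ee_rot: [0.713, 0.701, -0.0, 0.0]
ft_force: [-0.1, 1.1, -0.7]
grip_width: 0.108
grasp_force: 58.7
```

Emit:
apply_moves([
  {"x": -2,"y": 0,"z": 0,"ax": 0,"ay": 0,"az": 0,"gripper": 1},
  {"x": -2,"y": 0,"z": 0,"ax": 0,"ay": 0,"az": 0,"gripper": 1},
  {"x": -2,"y": 0,"z": 0,"ax": 0,"ay": 0,"az": 0,"gripper": 1},
  {"x": -2,"y": 0,"z": 0,"ax": 0,"ay": 0,"az": 0,"gripper": 1},
  {"x": 0,"y": 0,"z": 0,"ax": 0,"ay": 0,"az": 0,"gripper": 1},
])

```text
clock: 7.92
position: [0.5587, 0.1506, 0.0373]
ee_rot: [0.713, 0.701, -0.0, 0.0]
ft_force: [0.6, -0.6, -0.3]
grip_width: 0.114
grasp_force: 58.7
```

```bash
python3 -c "
from h import *
go([.5592,.1827,.0377],[.0158,.9999])"
```

```text
shift [32.1 -0.1 -0.4] turn [-0.    0.01 -0.06]
t 7.9167 pos [0.5587 0.1506 0.0373] F [ 0.6 -0.6 -0.3] grip 0.11449042650517721 58.67167890071869
```

Emit:
apply_moves([
  {"x": -4,"y": 0,"z": 0,"ax": 0,"ay": 0,"az": 0,"gripper": 1},
  {"x": -4,"y": 0,"z": 0,"ax": 0,"ay": 0,"az": 0,"gripper": 1},
  {"x": -4,"y": 0,"z": 0,"ax": 0,"ay": 0,"az": 0,"gripper": 1},
  {"x": -4,"y": 0,"z": 0,"ax": 0,"ay": 0,"az": 0,"gripper": 1},
  {"x": -4,"y": 0,"z": 0,"ax": 0,"ay": 0,"az": 0,"gripper": 1},
])

```text
clock: 8.33
position: [0.5584, 0.1307, 0.0373]
ee_rot: [0.713, 0.701, 0.0, 0.0]
ft_force: [-0.2, 0.8, -0.6]
grip_width: 0.113
grasp_force: 58.7
```

Emit:
apply_moves([
  {"x": -4,"y": 0,"z": 0,"ax": 0,"ay": 0,"az": 0,"gripper": 1},
  {"x": -4,"y": 0,"z": 0,"ax": 0,"ay": 0,"az": 0,"gripper": 1},
  {"x": -4,"y": 0,"z": 0,"ax": 0,"ay": 0,"az": 0,"gripper": 1},
  {"x": -4,"y": 0,"z": 0,"ax": 0,"ay": 0,"az": 0,"gripper": 1},
  {"x": -4,"y": 0,"z": 0,"ax": 0,"ay": 0,"az": 0,"gripper": 1},
])

```text
clock: 8.75
position: [0.558, 0.1109, 0.0373]
ee_rot: [0.713, 0.701, 0.0, -0.0]
ft_force: [-0.0, 0.3, -0.6]
grip_width: 0.11
grasp_force: 58.7
```

Emit:
apply_moves([
  {"x": -4,"y": 0,"z": 0,"ax": 0,"ay": 0,"az": 0,"gripper": 1},
  {"x": -4,"y": 0,"z": 0,"ax": 0,"ay": 0,"az": 0,"gripper": 1},
  {"x": -4,"y": 0,"z": 0,"ax": 0,"ay": 0,"az": 0,"gripper": 1},
  {"x": -4,"y": 0,"z": 0,"ax": 0,"ay": 0,"az": 0,"gripper": 1},
  {"x": -4,"y": 0,"z": 0,"ax": 0,"ay": 0,"az": 0,"gripper": 1},
])

```text
clock: 9.17
position: [0.5577, 0.0909, 0.0373]
ee_rot: [0.713, 0.701, 0.0, -0.0]
ft_force: [0.1, 0.1, -1.2]
grip_width: 0.107
grasp_force: 58.7
```

Emit:
apply_moves([
  {"x": -4,"y": 0,"z": 0,"ax": 0,"ay": 0,"az": 0,"gripper": 1},
  {"x": -4,"y": 0,"z": 0,"ax": 0,"ay": 0,"az": 0,"gripper": 1},
  {"x": -4,"y": 0,"z": 0,"ax": 0,"ay": 0,"az": 0,"gripper": 1},
  {"x": -4,"y": 0,"z": 0,"ax": 0,"ay": 0,"az": 0,"gripper": 1},
  {"x": 0,"y": 0,"z": 0,"ax": 0,"ay": 0,"az": 0,"gripper": 1},
])

```text
clock: 9.58
position: [0.5575, 0.0741, 0.0373]
ee_rot: [0.713, 0.701, -0.0, 0.0]
ft_force: [-0.2, -0.5, -0.7]
grip_width: 0.111
grasp_force: 58.7
```

```bash
cat >> h.py <<'E'
def rod():
    "rod points in rig-bore frame (x,y,z mm from bore_near axis)"
    from workcell import get_obs
    o=get_obs(); r=R.from_quat(o["ee_rot"]); a=np.array([.0158,.99988,0]); b=np.array([.55516,-.06926,.055]); X=np.array([.99988,-.0158,0])
    f=lambda s:np.round(np.array([ (q:=o["position"]+r.apply([s,0,-.0173])-b)@X,q@a,q[2]])*1e3,1)
    n=f(-.237); print("nose",n,"at plate",f(-.237-(n[1]+5)/1e3),"tail",f(0),"F",np.round(o["ft_force"],1),"t",o["clock"])
E
python3 -c "
from h import *
rod();go([.5592,.1827,.0377],[.0158,.9999])"
```

```text
nose [ -0.3 -93.6  -0.3] at plate [-0.2 -5.  -0.3] tail [  0.  143.4  -0.4] F [-0.2 -0.5 -0.7] t 9.5833
shift [ 1.086e+02 -1.000e-01 -4.000e-01] turn [ 0.    0.02 -0.09]
t 9.5833 pos [0.5575 0.0741 0.0373] F [-0.2 -0.5 -0.7] grip 0.1112841950287766 58.67185413837433
```

Emit:
apply_moves([
  {"x": 0,"y": -0.1,"z": -2.2,"ax": 0,"ay": 0.86,"az": -0.05,"gripper": 1},
  {"x": 0,"y": -0.1,"z": -2.2,"ax": 0,"ay": 0.86,"az": -0.05,"gripper": 1},
  {"x": 0,"y": -0.1,"z": -2.2,"ax": 0,"ay": 0.86,"az": -0.05,"gripper": 1},
  {"x": 0,"y": -0.1,"z": -2.2,"ax": 0,"ay": 0.86,"az": -0.05,"gripper": 1},
  {"x": 0,"y": -0.1,"z": -2.2,"ax": 0,"ay": 0.86,"az": -0.05,"gripper": 1},
])

```text
clock: 10.0
position: [0.557, 0.0749, 0.0487]
ee_rot: [0.711, 0.702, 0.028, -0.027]
ft_force: [-0.5, -0.2, -1.3]
grip_width: 0.109
grasp_force: 58.7
```

Emit:
apply_moves([
  {"x": 0,"y": 0,"z": 0,"ax": 0,"ay": 0,"az": 0,"gripper": 1},
  {"x": 0,"y": 0,"z": 0,"ax": 0,"ay": 0,"az": 0,"gripper": 1},
])

```text
clock: 10.17
position: [0.5571, 0.0745, 0.0485]
ee_rot: [0.711, 0.702, 0.027, -0.026]
ft_force: [0.6, -0.9, -0.5]
grip_width: 0.109
grasp_force: 58.7
```

```bash
python3 -c "
from h import *
rod()"
```

```text
nose [  0.4 -93.8  -7.1] at plate [ 0.1 -5.3 -0.4] tail [ -0.4 142.5  10.7] F [ 0.6 -0.9 -0.5] t 10.1667
```

Emit:
apply_moves([
  {"x": -4,"y": 0,"z": 0,"ax": 0,"ay": 0,"az": 0,"gripper": 1},
  {"x": -4,"y": 0,"z": 0,"ax": 0,"ay": 0,"az": 0,"gripper": 1},
  {"x": -4,"y": 0,"z": 0,"ax": 0,"ay": 0,"az": 0,"gripper": 1},
  {"x": -4,"y": 0,"z": 0,"ax": 0,"ay": 0,"az": 0,"gripper": 1},
  {"x": -2,"y": 0,"z": 0,"ax": 0,"ay": 0,"az": 0,"gripper": 1},
])

```text
clock: 10.58
position: [0.5567, 0.0561, 0.0468]
ee_rot: [0.711, 0.702, 0.027, -0.026]
ft_force: [-0.7, -0.5, -0.2]
grip_width: 0.108
grasp_force: 58.7
```

Emit:
apply_moves([
  {"x": -2,"y": 0,"z": 0,"ax": 0,"ay": 0,"az": 0,"gripper": 1},
  {"x": -2,"y": 0,"z": 0,"ax": 0,"ay": 0,"az": 0,"gripper": 1},
  {"x": -1,"y": 0,"z": 0,"ax": 0,"ay": 0,"az": 0,"gripper": 1},
  {"x": -1,"y": 0,"z": 0,"ax": 0,"ay": 0,"az": 0,"gripper": 1},
])

```text
clock: 10.92
position: [0.5566, 0.051, 0.0465]
ee_rot: [0.711, 0.702, 0.027, -0.026]
ft_force: [-1.0, 0.2, -0.8]
grip_width: 0.108
grasp_force: 58.7
```

Emit:
apply_moves([
  {"x": -1,"y": 0,"z": 0,"ax": 0,"ay": 0,"az": 0,"gripper": 1},
  {"x": -1,"y": 0,"z": 0,"ax": 0,"ay": 0,"az": 0,"gripper": 1},
  {"x": -1,"y": 0,"z": 0,"ax": 0,"ay": 0,"az": 0,"gripper": 1},
  {"x": 0,"y": 0,"z": 0,"ax": 0,"ay": 0,"az": 0,"gripper": 1},
])

```text
clock: 11.25
position: [0.5566, 0.0479, 0.0463]
ee_rot: [0.711, 0.702, 0.027, -0.026]
ft_force: [-0.7, -0.3, -0.8]
grip_width: 0.108
grasp_force: 58.7
```

Emit:
apply_moves([
  {"x": -1,"y": 0,"z": 0,"ax": 0,"ay": 0,"az": 0,"gripper": 1},
  {"x": -1,"y": 0,"z": 0,"ax": 0,"ay": 0,"az": 0,"gripper": 1},
  {"x": -1,"y": 0,"z": 0,"ax": 0,"ay": 0,"az": 0,"gripper": 1},
  {"x": 0,"y": 0,"z": 0,"ax": 0,"ay": 0,"az": 0,"gripper": 1},
])

```text
clock: 11.58
position: [0.5566, 0.0448, 0.046]
ee_rot: [0.711, 0.702, 0.027, -0.026]
ft_force: [-0.0, 0.2, -0.0]
grip_width: 0.106
grasp_force: 58.7
```

```bash
python3 -c "
from h import *
rod()"
```

```text
nose [   0.5 -123.6   -9.5] at plate [ 0.1 -5.3 -0.6] tail [ -0.4 112.7   8.3] F [-0.   0.2 -0. ] t 11.5833
```

Still free. Continue 8 mm, feeling for axial drag.

Emit:
apply_moves([
  {"x": -1,"y": 0,"z": 0,"ax": 0,"ay": 0,"az": 0,"gripper": 1},
  {"x": -1,"y": 0,"z": 0,"ax": 0,"ay": 0,"az": 0,"gripper": 1},
  {"x": -1,"y": 0,"z": 0,"ax": 0,"ay": 0,"az": 0,"gripper": 1},
])

```text
clock: 11.83
position: [0.5566, 0.042, 0.0458]
ee_rot: [0.711, 0.702, 0.027, -0.026]
ft_force: [0.0, 0.7, -1.2]
grip_width: 0.106
grasp_force: 58.7
```

Emit:
apply_moves([
  {"x": -1,"y": 0,"z": 0,"ax": 0,"ay": 0,"az": 0,"gripper": 1},
  {"x": -1,"y": 0,"z": 0,"ax": 0,"ay": 0,"az": 0,"gripper": 1},
])

```text
clock: 12.0
position: [0.5565, 0.04, 0.0456]
ee_rot: [0.711, 0.702, 0.027, -0.026]
ft_force: [-0.7, -0.3, -0.5]
grip_width: 0.113
grasp_force: 58.7
```

Emit:
apply_moves([
  {"x": -1,"y": 0,"z": 0,"ax": 0,"ay": 0,"az": 0,"gripper": 1},
  {"x": -1,"y": 0,"z": 0,"ax": 0,"ay": 0,"az": 0,"gripper": 1},
])

```text
clock: 12.17
position: [0.5565, 0.038, 0.0455]
ee_rot: [0.711, 0.702, 0.027, -0.026]
ft_force: [-0.3, -0.2, -0.6]
grip_width: 0.109
grasp_force: 58.7
```

```bash
python3 -c "
from h import *
import workcell
rod()
c=workcell.camera('side')['color'][:,:,::-1];d=workcell.camera('top')['color'][:,:,::-1]
cv2.imwrite('pics/s5.png',c);cv2.imwrite('pics/t5.png',d)
a=cv2.resize(c[205:265,350:430],(600,450),interpolation=cv2.INTER_CUBIC)
b=cv2.resize(d[180:230,395:420],(200,400),interpolation=cv2.INTER_CUBIC);b=cv2.copyMakeBorder(b,0,50,0,0,0)
cv2.imwrite('pics/g5.png',cv2.convertScaleAbs(np.hstack([a,b]),alpha=1.5,beta=20))"
```

```text
nose [   0.6 -130.4  -10. ] at plate [ 0.1 -5.3 -0.6] tail [ -0.4 105.9   7.8] F [-0.3 -0.2 -0.6] t 12.1667
```

View pics/g5.png

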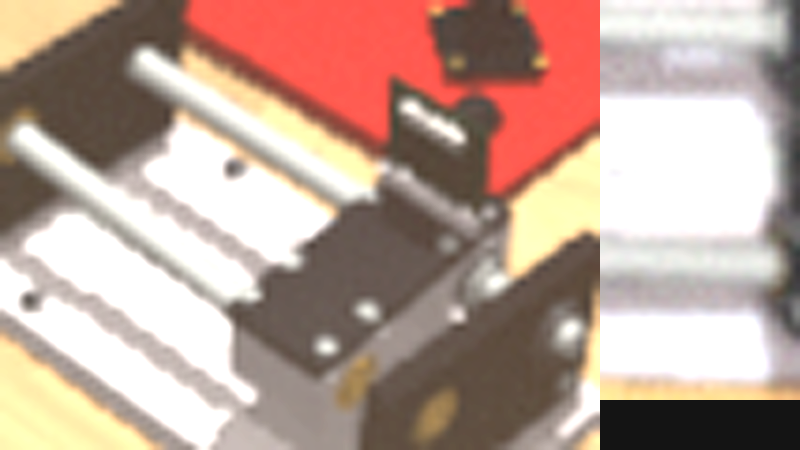

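Emit:
apply_moves([
  {"x": -1,"y": 0,"z": 0,"ax": 0,"ay": 0,"az": 0,"gripper": 1},
  {"x": -1,"y": 0,"z": 0,"ax": 0,"ay": 0,"az": 0,"gripper": 1},
  {"x": -1,"y": 0,"z": 0,"ax": 0,"ay": 0,"az": 0,"gripper": 1},
  {"x": 0,"y": 0,"z": 0,"ax": 0,"ay": 0,"az": 0,"gripper": 1},
])

```text
clock: 12.6
position: [0.5565, 0.0348, 0.0453]
ee_rot: [0.711, 0.702, 0.027, -0.026]
ft_force: [-0.2, -1.4, -0.2]
grip_width: 0.105
grasp_force: 58.7
```

Emit:
apply_moves([
  {"x": 0,"y": 0,"z": 0.8,"ax": 0,"ay": -0.43,"az": 0,"gripper": 1},
  {"x": 0,"y": 0,"z": 0.8,"ax": 0,"ay": -0.43,"az": 0,"gripper": 1},
  {"x": 0,"y": 0,"z": 0,"ax": 0,"ay": 0,"az": 0,"gripper": 1},
])

```text
clock: 12.85
position: [0.5564, 0.0357, 0.0435]
ee_rot: [0.711, 0.703, 0.021, -0.021]
ft_force: [0.7, 0.8, -0.4]
grip_width: 0.111
grasp_force: 58.7
```

```bash
python3 -c "
from h import *
rod()
from workcell import get_obs;print(get_obs()['torque'])"
```

```text
nose [   0.7 -132.7   -8.3] at plate [ 0.1 -5.2 -0.7] tail [ -0.5 103.9   5.8] F [ 0.7  0.8 -0.4] t 12.85
[-0.09171524 -0.02146408  0.03208176]
```

Emit:
apply_moves([
  {"x": -0.5,"y": 0,"z": 0.8,"ax": 0,"ay": -0.43,"az": 0,"gripper": 1},
  {"x": 0,"y": 0,"z": 0.8,"ax": 0,"ay": -0.43,"az": 0,"gripper": 1},
  {"x": 0,"y": 0,"z": 0,"ax": 0,"ay": 0,"az": 0,"gripper": 1},
])

```text
clock: 13.1
position: [0.5564, 0.0349, 0.0419]
ee_rot: [0.711, 0.703, 0.016, -0.015]
ft_force: [-0.2, -1.4, 0.5]
grip_width: 0.108
grasp_force: 58.8
```

```bash
python3 -c "
from h import *
rod()
from workcell import get_obs;print(get_obs()['torque'])"
```

```text
nose [   0.6 -133.4   -6.3] at plate [ 0.1 -5.1 -0.6] tail [ -0.4 103.4   4.2] F [-0.2 -1.4  0.5] t 13.1
[-0.24373929  0.12439966 -0.0459103 ]
```

Emit:
apply_moves([
  {"x": -0.5,"y": 0,"z": 0.8,"ax": 0,"ay": -0.43,"az": 0,"gripper": 1},
  {"x": 0,"y": 0,"z": 0.8,"ax": 0,"ay": -0.43,"az": 0,"gripper": 1},
  {"x": 0,"y": 0,"z": 0,"ax": 0,"ay": 0,"az": 0,"gripper": 1},
])

```text
clock: 13.35
position: [0.5565, 0.0346, 0.0404]
ee_rot: [0.711, 0.703, 0.011, -0.01]
ft_force: [-0.4, 0.1, 1.3]
grip_width: 0.106
grasp_force: 58.9
```

```bash
python3 -c "
from h import *
import workcell
rod()
print(workcell.get_obs()['torque'])
c=workcell.camera('side')['color'][:,:,::-1];p=cv2.imread('pics/s5.png')
d=np.abs(c.astype(int)-p).sum(2)[205:265,350:430]; print((d>60).sum()); ys,xs=np.where(d>60); print(np.c_[xs+350,ys+205][::6].tolist())
cv2.imwrite('pics/s6.png',c)"
```

```text
nose [   0.7 -133.5   -4.3] at plate [ 0.2 -5.1 -0.5] tail [ -0.3 103.4   2.7] F [-0.4  0.1  1.3] t 13.35
[ 0.13873218  0.13937038 -0.1255805 ]
113
[[381, 217], [408, 218], [407, 220], [408, 222], [412, 223], [400, 230], [366, 236], [372, 238], [387, 239], [386, 240], [381, 241], [378, 243], [380, 244], [359, 245], [358, 246], [399, 247], [392, 250], [394, 251], [383, 258]]
```

Emit:
apply_moves([
  {"x": -0.5,"y": 0.1,"z": 0.7,"ax": 0,"ay": -0.43,"az": 0.07,"gripper": 1},
  {"x": 0,"y": 0.1,"z": 0.7,"ax": 0,"ay": -0.43,"az": 0.07,"gripper": 1},
  {"x": 0,"y": 0,"z": 0,"ax": 0,"ay": 0,"az": 0,"gripper": 1},
])

```text
clock: 13.65
position: [0.5567, 0.0342, 0.0389]
ee_rot: [0.712, 0.702, 0.005, -0.005]
ft_force: [-0.3, 1.1, 1.7]
grip_width: 0.111
grasp_force: 58.9
```

Emit:
apply_moves([
  {"x": -0.5,"y": 0.1,"z": 0.7,"ax": 0,"ay": -0.43,"az": 0.07,"gripper": 1},
  {"x": 0,"y": 0,"z": 0.7,"ax": 0,"ay": -0.43,"az": 0.05,"gripper": 1},
  {"x": 0,"y": 0,"z": 0,"ax": 0,"ay": 0,"az": 0,"gripper": 1},
])

```text
clock: 13.9
position: [0.5568, 0.0337, 0.0375]
ee_rot: [0.713, 0.702, -0.0, 0.0]
ft_force: [-0.3, 2.0, 1.9]
grip_width: 0.108
grasp_force: 58.9
```

```bash
python3 -c "
from h import *
rod()
go([.5592,.1827,.0377],[.0158,.9999])
from workcell import get_obs;print(get_obs()['torque'])"
```

```text
nose [ 0.00e+00 -1.34e+02 -1.00e-01] at plate [ 0.  -5.  -0.1] tail [  0.  103.   -0.2] F [-0.3  2.   1.9] t 13.9
shift [ 1.49e+02  1.00e-01 -3.00e-01] turn [0.01 0.04 0.  ]
t 13.9 pos [0.5568 0.0337 0.0375] F [-0.3  2.   1.9] grip 0.10825343063726205 58.907806277275085
[ 0.51109507 -0.02958987  0.03701979]
```

Emit:
apply_moves([
  {"x": -2,"y": 0,"z": 0,"ax": 0,"ay": 0,"az": 0,"gripper": 1},
  {"x": -2,"y": 0,"z": 0,"ax": 0,"ay": 0,"az": 0,"gripper": 1},
  {"x": -2,"y": 0,"z": 0,"ax": 0,"ay": 0,"az": 0,"gripper": 1},
])

```text
clock: 14.15
position: [0.5566, 0.027, 0.0376]
ee_rot: [0.713, 0.701, 0.0, 0.0]
ft_force: [0.4, 1.0, 0.2]
grip_width: 0.108
grasp_force: 58.8
```

Emit:
apply_moves([
  {"x": -2,"y": 0,"z": 0,"ax": 0,"ay": 0,"az": 0,"gripper": 1},
  {"x": -2,"y": 0,"z": 0,"ax": 0,"ay": 0,"az": 0,"gripper": 1},
  {"x": -2,"y": 0,"z": 0,"ax": 0,"ay": 0,"az": 0,"gripper": 1},
])

```text
clock: 14.4
position: [0.5565, 0.0208, 0.0376]
ee_rot: [0.713, 0.701, -0.0, 0.0]
ft_force: [0.3, 1.2, -0.3]
grip_width: 0.111
grasp_force: 58.8
```

```bash
python3 -c "
from h import *
rod()
from workcell import get_obs;print(get_obs()['torque'])"
```

```text
nose [-3.000e-01 -1.469e+02 -1.000e-01] at plate [-0.2 -5.  -0.1] tail [-0.1 90.1 -0.1] F [ 0.3  1.2 -0.3] t 14.4
[ 0.35309147  0.00523612 -0.00724772]
```

Sliding freely. Continue to about 172 mm.

Emit:
apply_moves([
  {"x": -2,"y": 0.1,"z": 0,"ax": 0,"ay": 0,"az": 0.05,"gripper": 1},
  {"x": -2,"y": 0,"z": 0,"ax": 0,"ay": 0,"az": 0,"gripper": 1},
  {"x": -2,"y": 0,"z": 0,"ax": 0,"ay": 0,"az": 0,"gripper": 1},
  {"x": -2,"y": 0,"z": 0,"ax": 0,"ay": 0,"az": 0,"gripper": 1},
])

```text
clock: 14.73
position: [0.5564, 0.013, 0.0376]
ee_rot: [0.713, 0.701, -0.0, 0.0]
ft_force: [0.1, 0.1, -1.2]
grip_width: 0.111
grasp_force: 58.8
```

Emit:
apply_moves([
  {"x": -2,"y": 0,"z": 0,"ax": 0,"ay": 0,"az": 0,"gripper": 1},
  {"x": -2,"y": 0,"z": 0,"ax": 0,"ay": 0,"az": 0,"gripper": 1},
  {"x": -2,"y": 0,"z": 0,"ax": 0,"ay": 0,"az": 0,"gripper": 1},
  {"x": -2,"y": 0,"z": 0,"ax": 0,"ay": 0,"az": 0,"gripper": 1},
])

```text
clock: 15.07
position: [0.5563, 0.0051, 0.0376]
ee_rot: [0.713, 0.701, -0.0, 0.0]
ft_force: [-1.1, 0.4, -1.9]
grip_width: 0.104
grasp_force: 58.8
```

Emit:
apply_moves([
  {"x": -2,"y": 0,"z": 0,"ax": 0,"ay": 0,"az": 0,"gripper": 1},
  {"x": -2,"y": 0,"z": 0,"ax": 0,"ay": 0,"az": 0,"gripper": 1},
  {"x": -2,"y": 0,"z": 0,"ax": 0,"ay": 0,"az": 0,"gripper": 1},
  {"x": -2,"y": 0,"z": 0,"ax": 0,"ay": 0,"az": 0,"gripper": 1},
])

```text
clock: 15.4
position: [0.5562, -0.0028, 0.0376]
ee_rot: [0.713, 0.701, 0.0, -0.0]
ft_force: [0.1, -0.6, -2.7]
grip_width: 0.105
grasp_force: 58.6
```

```bash
python3 -c "
from h import *
import workcell
rod()
print(workcell.get_obs()['torque'])
c=workcell.camera('side')['color'][:,:,::-1];cv2.imwrite('pics/s7.png',c)
a=cv2.resize(c[205:280,360:440],(800,750),interpolation=cv2.INTER_CUBIC)[:600]
cv2.imwrite('pics/g7.png',cv2.convertScaleAbs(a,alpha=1.6,beta=20))"
```

```text
nose [-4.000e-01 -1.706e+02 -1.000e-01] at plate [-0.1 -5.  -0.1] tail [-0.  66.4 -0.1] F [ 0.1 -0.6 -2.7] t 15.4
[ 0.14899203 -0.00264785  0.0114878 ]
```

View pics/g7.png

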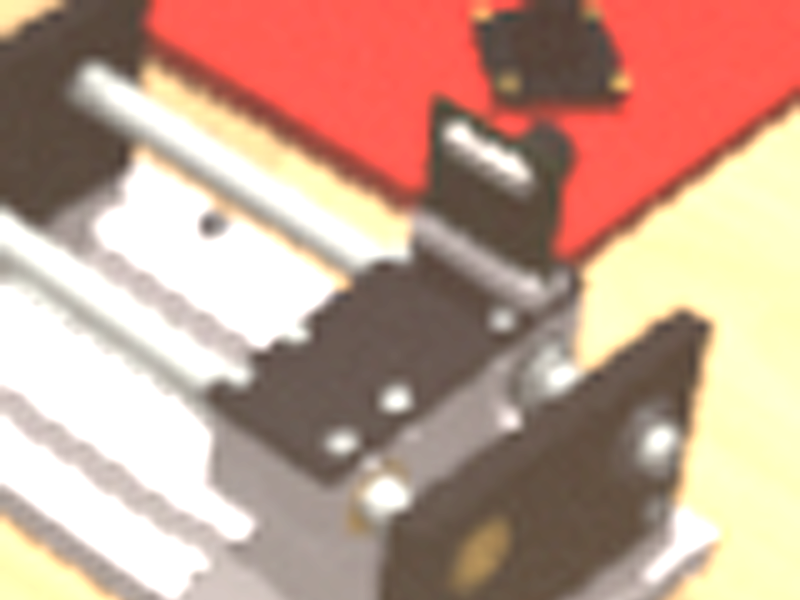

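Emit:
apply_moves([
  {"x": -2,"y": 0,"z": 0,"ax": 0,"ay": 0,"az": -0.1,"gripper": 1},
  {"x": -2,"y": 0,"z": 0,"ax": 0,"ay": 0,"az": 0,"gripper": 1},
  {"x": -2,"y": 0,"z": 0,"ax": 0,"ay": 0,"az": 0,"gripper": 1},
  {"x": -2,"y": 0,"z": 0,"ax": 0,"ay": 0,"az": 0,"gripper": 1},
])

```text
clock: 15.78
position: [0.5561, -0.0108, 0.0376]
ee_rot: [0.713, 0.702, 0.0, 0.0]
ft_force: [-0.6, 0.3, -0.4]
grip_width: 0.107
grasp_force: 58.6
```

Emit:
apply_moves([
  {"x": -1,"y": 0,"z": 0,"ax": 0,"ay": 0,"az": 0,"gripper": 1},
  {"x": -1,"y": 0,"z": 0,"ax": 0,"ay": 0,"az": 0,"gripper": 1},
  {"x": -1,"y": 0,"z": 0,"ax": 0,"ay": 0,"az": 0,"gripper": 1},
  {"x": 0,"y": 0,"z": 0,"ax": 0,"ay": 0,"az": 0,"gripper": 1},
])

```text
clock: 16.12
position: [0.5561, -0.0138, 0.0376]
ee_rot: [0.713, 0.702, 0.0, 0.0]
ft_force: [-0.9, -0.5, -1.6]
grip_width: 0.114
grasp_force: 58.6
```

```bash
python3 -c "
from h import *
rod()
from workcell import get_obs;print(get_obs()['torque'])"
```

```text
nose [ 0.000e+00 -1.816e+02 -1.000e-01] at plate [ 0.  -5.  -0.1] tail [ 0.  55.4 -0.1] F [-0.9 -0.5 -1.6] t 16.1167
[0.10086362 0.00556286 0.00503059]
```

Emit:
apply_moves([
  {"x": -1,"y": 0,"z": 0,"ax": 0,"ay": 0,"az": 0,"gripper": 1},
  {"x": -1,"y": 0,"z": 0,"ax": 0,"ay": 0,"az": 0,"gripper": 1},
  {"x": 0,"y": 0,"z": 0,"ax": 0,"ay": 0,"az": 0,"gripper": 1},
])

```text
clock: 16.37
position: [0.556, -0.0151, 0.0376]
ee_rot: [0.712, 0.702, 0.0, -0.0]
ft_force: [0.2, 2.9, -1.2]
grip_width: 0.104
grasp_force: 58.7
```

Emit:
apply_moves([
  {"x": -1,"y": 0,"z": 0,"ax": 0,"ay": 0,"az": 0,"gripper": 1},
  {"x": -1,"y": 0,"z": 0,"ax": 0,"ay": 0,"az": 0,"gripper": 1},
  {"x": 0,"y": 0,"z": 0,"ax": 0,"ay": 0,"az": 0,"gripper": 1},
])

```text
clock: 16.62
position: [0.5561, -0.0155, 0.0376]
ee_rot: [0.712, 0.702, 0.001, -0.001]
ft_force: [0.5, 8.2, -0.2]
grip_width: 0.109
grasp_force: 58.7
```

```bash
python3 -c "
from h import *
rod()
from workcell import get_obs;print(get_obs()['torque'])"
```

```text
nose [   0.5 -183.2   -0.6] at plate [ 0.2 -5.  -0.2] tail [ 0.1 53.8 -0.1] F [ 0.5  8.2 -0.2] t 16.6167
[ 1.79882965  0.08693993 -0.07314067]
```

Emit:
apply_moves([
  {"x": 2.5,"y": 0,"z": 0,"ax": 0,"ay": 0,"az": 0,"gripper": 1},
  {"x": 0,"y": 0,"z": 0,"ax": 0,"ay": 0,"az": 0,"gripper": 1},
  {"x": 0,"y": 0,"z": 0,"ax": 0,"ay": 0,"az": 0,"gripper": 1},
])

```text
clock: 16.87
position: [0.5561, -0.0151, 0.0376]
ee_rot: [0.713, 0.702, 0.0, 0.0]
ft_force: [0.1, 2.1, -1.7]
grip_width: 0.107
grasp_force: 58.6
```

```bash
python3 -c "
from h import *
p=np.load('p.npy')
b=np.array([.55516,-.06926,.055]);a=np.array([.0158,.99988,0])
for dz in(0,-.002,-.004):
  for dy in (-.1706,-.1686): print(dz,dy,proj('side',b+a*dy+[0,0,dz])[0]+p[2:4])
  print('farbore',proj('side',b+a*-.192)[0]+p[2:4], 'obs',325+498/6-.42,188+433/6-.42)
rod()
t=cv2.imread('pics/t5.png')
import workcell
d=workcell.camera('top')['color'][:,:,::-1];cv2.imwrite('pics/t8.png',d);c=workcell.camera('side')['color'][:,:,::-1];cv2.imwrite('pics/s8.png',c)
g=d[:,:,0].astype(float)
o=workcell.get_obs();r=R.from_quat(o['ee_rot'])
for s in(-.07,-.1,-.13,-.15): print('pred',proj('top',o['position']+r.apply([s,0,-.0173]))[0]+p[:2])
for c0 in(374,380,385,390,395,398): print(c0,np.round(g[195:225,c0-1:c0+2].mean(1)).astype(int))
"
```

```text
0 -0.1706 [399.87424755 254.73582616]
0 -0.1686 [399.22104909 254.29557689]
farbore [406.95031949 259.50502829] obs 407.58 259.74666666666667
-0.002 -0.1706 [399.77678409 255.3480788 ]
-0.002 -0.1686 [399.12440814 254.90767351]
farbore [406.95031949 259.50502829] obs 407.58 259.74666666666667
-0.004 -0.1706 [399.6795356  255.95898109]
-0.004 -0.1686 [399.02798012 255.51842152]
farbore [406.95031949 259.50502829] obs 407.58 259.74666666666667
nose [ 2.000e-01 -1.829e+02 -1.000e-01] at plate [ 0.1 -5.  -0.1] tail [ 0.1 54.1 -0.1] F [ 0.1  2.1 -1.7] t 16.8667
pred [366.30308455 210.64934069]
pred [380.86478616 211.11875862]
pred [395.42238011 211.58804413]
pred [405.12516156 211.90082761]
374 [107 109 109 104 106 104 102 104 104 102 102 101  99 100  98 101  99  94
  95  96  95  98 100 102 102 102 102 102 100 103]
380 [114 114 112 116 113 113 114 116 117 114 115 115 114 114 117 115 116 119
 115 115 115 119 120 119 122 122 128 127 127 129]
385 [177 168 164 165 164 160 155 163 182 187 182 180 171 151 137 143 156 149
 128 106 103 106 112 128 159 184 191 192 191 191]
390 [182 175 170 168 169 162 151 163 184 189 185 182 172 156 140 140 156 154
 130 104  97 105 109 120 148 176 191 192 192 190]
395 [187 180 168 166 166 162 155 167 184 189 186 177 171 154 142 141 153 154
 133 107 100 103 109 109 126 162 183 191 192 191]
398 [188 176 169 167 165 163 157 169 185 188 184 179 177 165 148 144 151 155
 139 112 101 101 110 120 148 175 189 192 192 191]
```

Emit:
apply_moves([
  {"x": 1.5,"y": 0,"z": 0,"ax": 0,"ay": 0,"az": 0,"gripper": 1},
  {"x": 0,"y": 0,"z": 0.3,"ax": 0,"ay": -0.3,"az": 0,"gripper": 1},
  {"x": 0,"y": 0,"z": 0.3,"ax": 0,"ay": -0.3,"az": 0,"gripper": 1},
  {"x": 0,"y": 0,"z": 0,"ax": 0,"ay": 0,"az": 0,"gripper": 1},
  {"x": 0,"y": 0,"z": 0,"ax": 0,"ay": 0,"az": 0,"gripper": 1},
])

```text
clock: 17.38
position: [0.556, -0.014, 0.037]
ee_rot: [0.713, 0.701, -0.004, 0.004]
ft_force: [-0.6, -1.5, 0.1]
grip_width: 0.107
grasp_force: 58.7
```

```bash
python3 -c "
from h import *
rod()
from workcell import get_obs;print(get_obs()['torque'])"
```

```text
nose [   0.  -181.5    1.9] at plate [ 0.  -5.1 -0. ] tail [ 0.  55.4 -0.7] F [-0.6 -1.5  0.1] t 17.3833
[-0.13395179  0.00748913  0.0025369 ]
```

Emit:
apply_moves([
  {"x": -1,"y": 0,"z": 0,"ax": 0,"ay": 0,"az": 0,"gripper": 1},
  {"x": -1,"y": 0,"z": 0,"ax": 0,"ay": 0,"az": 0,"gripper": 1},
  {"x": -1,"y": 0,"z": 0,"ax": 0,"ay": 0,"az": 0,"gripper": 1},
  {"x": 0,"y": 0,"z": 0,"ax": 0,"ay": 0,"az": 0,"gripper": 1},
])

```text
clock: 17.72
position: [0.556, -0.0155, 0.037]
ee_rot: [0.712, 0.702, -0.003, 0.003]
ft_force: [-0.4, 4.1, 0.5]
grip_width: 0.108
grasp_force: 58.7
```

```bash
python3 -c "
from h import *
rod()
from workcell import get_obs;print(get_obs()['torque'])"
```

```text
nose [   0.3 -183.1    1.5] at plate [ 0.1 -5.  -0.1] tail [ 0.  53.9 -0.7] F [-0.4  4.1  0.5] t 17.7167
[ 1.21548517  0.12881715 -0.03508962]
```

Emit:
apply_moves([
  {"x": 3,"y": 0,"z": 0,"ax": 0,"ay": 0,"az": 0,"gripper": 1},
  {"x": 0,"y": 0,"z": 0,"ax": 0,"ay": 0,"az": 0,"gripper": 1},
])

```text
clock: 17.88
position: [0.5561, -0.0137, 0.037]
ee_rot: [0.713, 0.702, -0.004, 0.004]
ft_force: [-0.9, 0.9, 1.0]
grip_width: 0.108
grasp_force: 58.7
```

```bash
python3 -c "
from h import *
p=np.load('p.npy')
b=np.array([.55516,-.06926,.055]);a=np.array([.0158,.99988,0])
def cen(f,x,y,w,h):
  out=[]
  for ff in f:
    im=cv2.imread(ff).astype(float)[y:y+h,x:x+w]; s=im[:,:,2]-im[:,:,0]   # R-B
    wt=np.clip(s-.4*s.max(),0,None); Y,X=np.mgrid[:h,:w]; out.append((round(x+(wt*X).sum()/wt.sum(),2),round(y+(wt*Y).sum()/wt.sum(),2),round(s.max()),int((wt>0).sum())))
  return out
for n,f,dy,box in(('top',['pics/top0.png','pics/t5.png'],-.182,9),('top',['pics/top0.png'],0,9),('side',['pics/side0.png','pics/s5.png','pics/s7.png','pics/s8.png'],-.192,11),('side',['pics/side0.png'],-.010,11)):
  q=proj(n,b+a*dy)[0]+(p[:2] if n=='top' else p[2:4]); u,v=np.round(q).astype(int)
  print(n,dy,'pred',q.round(2),'obs',cen(f,u-box//2,v-box//2,box,box),'d/dx',((proj(n,b+a*dy+[.001,0,0])-proj(n,b+a*dy))[0]).round(2),'dz',((proj(n,b+a*dy+[0,0,.001])-proj(n,b+a*dy))[0]).round(2))
im=cv2.imread('pics/top0.png').astype(int);s=im[:,:,2]-im[:,:,0]
print(s[204:222,440:454]);print(s[204:222,352:366])
im=cv2.imread('pics/side0.png').astype(int);s=im[:,:,2]-im[:,:,0]
print(s[250:270,398:416])
rod()"
```

```text
top -0.182 pred [446.9  213.33] obs [(np.float64(446.73), np.float64(213.73), 60, 27), (np.float64(446.73), np.float64(213.67), 65, 27)] d/dx [ 0.   -0.49] dz [ 0.13 -0.01]
top 0 pred [358.6  210.46] obs [(np.float64(358.97), np.float64(210.66), 46, 15)] d/dx [ 0.01 -0.49] dz [ 0.05 -0.02]
side -0.192 pred [406.95 259.51] obs [(np.float64(407.62), np.float64(260.03), 48, 50), (np.float64(407.63), np.float64(259.99), 55, 41), (np.float64(407.63), np.float64(260.01), 54, 47), (np.float64(407.63), np.float64(259.99), 54, 47)] d/dx [ 0.27 -0.21] dz [ 0.05 -0.31]
side -0.01 pred [351.45 222.1 ] obs [(np.float64(351.66), np.float64(222.4), 50, 79)] d/dx [ 0.27 -0.17] dz [ 0.02 -0.3 ]
[[-11 -11  -7   0  -2  -1   1   1  -6   0  -2   4  -4   1]
 [-11 -10  -6  -3  -4  -4   1  -3  -1   2   0  -3   2   3]
 [-10 -12  -4  -4   0  -1   2   4   3   7  -1  -7  -2   1]
 [-10 -11  -9  -4  -1   1   0   0  -3  -1   0   1   0   3]
 [-12 -12  -5   2   0  -2  -2   7   7   4  -4   1   3   3]
 [ -9 -10  -7  -3   1   1  11  18  12   4   4   1  -5   1]
 [-10 -12  -5  -2   2   6  24  25  21  13   1   4  -2   5]

[... 2270 characters left out ...]
18 19 19 19]
 [15 18 18 16 18 18 18 24 39 48 47 39 28 17 18 18 18 19]
 [15 16 18 19 17 20 17 28 43 48 46 37 18 18 19 17 19 21]
 [17 17 18 16 18 19 21 31 40 43 36 23 20 18 18 19 19 17]
 [16 19 18 18 17 18 21 28 35 29 22 20 20 18 18 20 19 18]
 [18 16 17 17 18 18 19 21 24 23 19 19 20 20 18 21 19 18]
 [18 17 17 18 19 18 18 19 17 18 18 19 18 20 17 20 17 14]
 [19 18 19 19 18 20 19 18 18 19 19 20 20 19 19 19 14 12]
 [19 18 18 17 19 18 20 18 18 20 20 20 17 18 17 15 13 12]
 [19 18 19 20 19 19 19 19 19 19 19 18 18 16 13 12 12 10]
 [18 20 17 18 19 19 18 19 19 18 17 17 16 12 12 12 12 10]]
nose [ 1.000e-01 -1.812e+02  1.900e+00] at plate [ 0.1 -5.  -0. ] tail [ 0.  55.8 -0.7] F [-0.9  0.9  1. ] t 17.8833
```

```bash
python3 -c "
from h import *
from scipy.ndimage import map_coordinates
import workcell
rod()
c=workcell.camera('side')['color'][:,:,::-1];cv2.imwrite('pics/s9.png',c)
p=np.load('p.npy')
b=np.array([.55516,-.06926,.055]);a=np.array([.0158,.99988,0]);X=np.array([.99988,-.0158,0])
def prof(f,pl,no,nd,lo,hi):
  im=cv2.imread(f).astype(float).mean(2)
  out=[]
  for dep in np.linspace(lo,hi,40):
    t=(dep-5)/(nd-5); x=pl[0]+(no[0]-pl[0])*t; z=pl[1]+(no[1]-pl[1])*t
    q=proj('side',b+(X*x-a*dep)*1e-3+[0,0,z*1e-3])[0]+p[2:4]
    u=np.arange(-6,6.1,.5)
    out.append(map_coordinates(im,[q[1]+u*.83,q[0]-u*.55],order=1))
  return np.round(np.mean(out,0)).astype(int)
for f,pl,no,nd in(('s5',(.1,-.6),(.6,-10),130.4),('s7',(-.1,-.1),(-.4,-.1),170.6),('s8',(.1,-.1),(.2,-.1),182.9),('s9',(.1,0),(.1,1.9),181.2)):
  for lo,hi in((18,45),(45,75),(75,105)): print(f,lo,prof('pics/%s.png'%f,pl,no,nd,lo,hi).tolist())
"
```

```text
nose [ 1.000e-01 -1.812e+02  1.900e+00] at plate [ 0.1 -5.  -0. ] tail [ 0.  55.8 -0.7] F [-0.9  0.9  1. ] t 17.8833
s5 18 [37, 37, 37, 37, 38, 43, 61, 92, 128, 156, 168, 166, 153, 136, 116, 96, 77, 63, 55, 55, 59, 64, 70, 74, 75]
s5 45 [114, 104, 101, 103, 107, 117, 132, 148, 160, 167, 170, 166, 155, 138, 120, 105, 100, 111, 135, 164, 188, 200, 200, 193, 184]
s5 75 [122, 115, 115, 123, 138, 158, 172, 172, 168, 167, 168, 164, 155, 139, 121, 107, 107, 127, 160, 188, 199, 198, 191, 183, 176]
s7 18 [36, 36, 35, 35, 36, 37, 45, 66, 99, 133, 157, 165, 158, 145, 127, 108, 88, 70, 57, 50, 49, 51, 54, 57, 61]
s7 45 [122, 117, 106, 95, 90, 90, 95, 107, 128, 151, 166, 169, 163, 151, 134, 117, 107, 107, 117, 129, 141, 160, 183, 197, 198]
s7 75 [192, 178, 151, 127, 116, 114, 116, 123, 137, 155, 166, 169, 165, 155, 140, 123, 110, 106, 113, 127, 143, 163, 187, 200, 200]
s8 18 [36, 35, 36, 36, 36, 38, 47, 70, 103, 135, 155, 158, 150, 137, 120, 102, 84, 68, 55, 49, 49, 50, 53, 57, 61]
s8 45 [116, 111, 100, 88, 81, 81, 86, 98, 119, 144, 163, 168, 162, 149, 132, 115, 104, 104, 113, 123, 133, 149, 171, 186, 190]
s8 75 [192, 181, 157, 131, 117, 114, 116, 124, 137, 155, 167, 170, 166, 155, 139, 123, 109, 105, 113, 126, 140, 158, 181, 197, 201]
s9 18 [35, 36, 36, 36, 36, 36, 41, 57, 84, 117, 143, 155, 154, 144, 129, 110, 91, 74, 59, 51, 48, 49, 52, 55, 59]
s9 45 [119, 117, 108, 96, 87, 85, 87, 95, 112, 136, 158, 168, 166, 156, 141, 123, 109, 104, 110, 122, 132, 145, 166, 185, 193]
s9 75 [195, 190, 172, 145, 123, 115, 115, 119, 130, 146, 162, 169, 168, 161, 148, 132, 116, 107, 108, 119, 133, 147, 169, 191, 201]
```

Emit:
apply_moves([
  {"x": 0,"y": 0,"z": 0.4,"ax": 0,"ay": -0.25,"az": 0,"gripper": 1},
  {"x": 0,"y": 0,"z": 0.4,"ax": 0,"ay": -0.25,"az": 0,"gripper": 1},
  {"x": 0,"y": 0,"z": 0,"ax": 0,"ay": 0,"az": 0,"gripper": 1},
  {"x": 0,"y": 0,"z": 0,"ax": 0,"ay": 0,"az": 0,"gripper": 1},
], newtons=110)

```text
clock: 18.27
position: [0.5561, -0.0139, 0.0363]
ee_rot: [0.713, 0.702, -0.007, 0.007]
ft_force: [0.3, 0.9, 1.5]
grip_width: 0.089
grasp_force: 108.1
```

```bash
python3 -c "
from h import *
rod()
from workcell import get_obs;print(get_obs()['torque'])"
```

```text
nose [ 1.000e-01 -1.812e+02  3.200e+00] at plate [ 0.1 -5.  -0.2] tail [ 0.1 55.7 -1.4] F [0.3 0.9 1.5] t 18.2667
[0.07391046 0.1788748  0.01229886]
```

Emit:
apply_moves([
  {"x": -1,"y": 0,"z": 0,"ax": 0,"ay": 0,"az": 0,"gripper": 1},
  {"x": -1,"y": 0,"z": 0,"ax": 0,"ay": 0,"az": 0,"gripper": 1},
  {"x": -1,"y": 0,"z": 0,"ax": 0,"ay": 0,"az": 0,"gripper": 1},
  {"x": 0,"y": 0,"z": 0,"ax": 0,"ay": 0,"az": 0,"gripper": 1},
])

```text
clock: 18.6
position: [0.5561, -0.0163, 0.0363]
ee_rot: [0.712, 0.702, -0.007, 0.007]
ft_force: [0.1, 3.1, 2.0]
grip_width: 0.084
grasp_force: 108.2
```

```bash
python3 -c "
from h import *
rod()
from workcell import get_obs;print(get_obs()['torque'])"
```

```text
nose [   0.2 -183.7    3. ] at plate [ 0.1 -5.  -0.3] tail [ 0.1 53.3 -1.4] F [0.1 3.1 2. ] t 18.6
[ 1.02535434  0.11282593 -0.01591856]
```

Emit:
apply_moves([
  {"x": 0,"y": 0,"z": 0.3,"ax": 0,"ay": -0.2,"az": 0,"gripper": 1},
  {"x": 0,"y": 0,"z": 0.3,"ax": 0,"ay": -0.2,"az": 0,"gripper": 1},
  {"x": 0,"y": 0,"z": 0,"ax": 0,"ay": 0,"az": 0,"gripper": 1},
  {"x": 0,"y": 0,"z": 0,"ax": 0,"ay": 0,"az": 0,"gripper": 1},
])

```text
clock: 18.93
position: [0.5561, -0.0165, 0.0357]
ee_rot: [0.712, 0.702, -0.009, 0.009]
ft_force: [-0.6, 3.9, 3.6]
grip_width: 0.082
grasp_force: 108.3
```

```bash
python3 -c "
from h import *
rod()
from workcell import get_obs;print(get_obs()['torque'])"
```

```text
nose [   0.2 -183.7    4.2] at plate [ 0.1 -5.1 -0.5] tail [ 0.1 53.2 -2. ] F [-0.6  3.9  3.6] t 18.9333
[ 0.91072692  0.23804833 -0.01282449]
```

Emit:
apply_moves([
  {"x": -1,"y": 0,"z": 0,"ax": 0,"ay": 0,"az": 0,"gripper": 1},
  {"x": 0,"y": 0,"z": 0,"ax": 0,"ay": 0,"az": 0,"gripper": 1},
])

```text
clock: 19.1
position: [0.5561, -0.0174, 0.0357]
ee_rot: [0.712, 0.702, -0.009, 0.009]
ft_force: [-1.0, 4.9, 3.5]
grip_width: 0.083
grasp_force: 108.3
```

```bash
python3 -c "
from h import *
rod()
from workcell import get_obs;print(get_obs()['torque'])"
```

```text
nose [   0.2 -184.7    4.1] at plate [ 0.1 -5.  -0.5] tail [ 0.1 52.3 -2. ] F [-1.   4.9  3.5] t 19.1
[1.167805   0.16352116 0.00169716]
```

Emit:
apply_moves([
  {"x": -1,"y": 0,"z": 0,"ax": 0,"ay": 0,"az": 0,"gripper": 1},
  {"x": -1,"y": 0,"z": 0,"ax": 0,"ay": 0,"az": 0,"gripper": 1},
  {"x": 0,"y": 0,"z": 0,"ax": 0,"ay": 0,"az": 0,"gripper": 1},
])

```text
clock: 19.35
position: [0.5561, -0.0198, 0.0358]
ee_rot: [0.713, 0.702, -0.009, 0.009]
ft_force: [-0.4, 3.6, 3.5]
grip_width: 0.089
grasp_force: 108.3
```

```bash
python3 -c "
from h import *
rod()
from workcell import get_obs;print(get_obs()['torque'])"
```

```text
nose [   0.2 -187.     4.3] at plate [ 0.1 -5.  -0.5] tail [ 0.1 50.  -1.9] F [-0.4  3.6  3.5] t 19.35
[ 1.06675401  0.09606133 -0.05770122]
```

Emit:
apply_moves([
  {"x": -1.5,"y": 0,"z": 0,"ax": 0,"ay": 0,"az": 0,"gripper": 1},
  {"x": -1.5,"y": 0,"z": 0,"ax": 0,"ay": 0,"az": 0,"gripper": 1},
  {"x": 0,"y": 0,"z": 0,"ax": 0,"ay": 0,"az": 0,"gripper": 1},
])

```text
clock: 19.6
position: [0.556, -0.0233, 0.0358]
ee_rot: [0.713, 0.701, -0.009, 0.009]
ft_force: [-1.2, 2.6, 2.7]
grip_width: 0.086
grasp_force: 108.3
```

Emit:
apply_moves([
  {"x": -1.5,"y": 0,"z": -0.2,"ax": 0,"ay": 0.2,"az": 0,"gripper": 1},
  {"x": -1.5,"y": 0,"z": -0.2,"ax": 0,"ay": 0.2,"az": 0,"gripper": 1},
  {"x": 0,"y": 0,"z": 0,"ax": 0,"ay": 0,"az": 0,"gripper": 1},
])

```text
clock: 19.85
position: [0.5556, -0.0272, 0.0361]
ee_rot: [0.713, 0.701, -0.007, 0.007]
ft_force: [0.3, -0.2, -0.6]
grip_width: 0.091
grasp_force: 108.2
```

```bash
python3 -c "
from h import *
rod()
from workcell import get_obs;print(get_obs()['torque'])"
```

```text
nose [  -0.5 -194.5    3.1] at plate [-0.3 -5.  -0.6] tail [-0.2 42.4 -1.6] F [ 0.3 -0.2 -0.6] t 19.85
[ 0.0790882  -0.00070171 -0.02223199]
```

Emit:
apply_moves([
  {"x": -1.5,"y": 0,"z": 0,"ax": 0,"ay": 0,"az": 0,"gripper": 1},
  {"x": -1.5,"y": 0,"z": 0,"ax": 0,"ay": 0,"az": 0,"gripper": 1},
  {"x": 0,"y": 0,"z": 0,"ax": 0,"ay": 0,"az": 0,"gripper": 1},
])

```text
clock: 20.1
position: [0.5556, -0.0294, 0.0362]
ee_rot: [0.713, 0.701, -0.007, 0.007]
ft_force: [-0.5, -0.6, -0.9]
grip_width: 0.089
grasp_force: 108.2
```

Emit:
apply_moves([
  {"x": -1,"y": 0,"z": 0,"ax": 0,"ay": 0,"az": 0,"gripper": 1},
  {"x": -0.5,"y": 0,"z": 0,"ax": 0,"ay": 0,"az": 0,"gripper": 1},
  {"x": 0,"y": 0,"z": 0,"ax": 0,"ay": 0,"az": 0,"gripper": 1},
])

```text
clock: 20.35
position: [0.5557, -0.0303, 0.0363]
ee_rot: [0.713, 0.702, -0.007, 0.007]
ft_force: [0.5, 0.0, -1.7]
grip_width: 0.085
grasp_force: 108.2
```

```bash
python3 -c "
from h import *
rod()
from workcell import get_obs;print(get_obs()['torque'])"
```

```text
nose [   0.  -197.6    3.2] at plate [-0.  -5.1 -0.5] tail [-0.  39.3 -1.4] F [ 0.5  0.  -1.7] t 20.35
[ 0.17585711  0.05824991 -0.07006513]
```

Emit:
apply_moves([
  {"x": -1,"y": 0,"z": 0,"ax": 0,"ay": 0,"az": 0,"gripper": 1},
  {"x": -0.5,"y": 0,"z": 0,"ax": 0,"ay": 0,"az": 0,"gripper": 1},
  {"x": 0,"y": 0,"z": 0,"ax": 0,"ay": 0,"az": 0,"gripper": 1},
])

```text
clock: 20.6
position: [0.5558, -0.0317, 0.0364]
ee_rot: [0.713, 0.702, -0.007, 0.007]
ft_force: [-0.6, -0.6, -1.1]
grip_width: 0.09
grasp_force: 108.2
```

Emit:
apply_moves([
  {"x": -0.5,"y": 0,"z": 0,"ax": 0,"ay": 0,"az": 0,"gripper": 1},
  {"x": -0.5,"y": 0,"z": 0,"ax": 0,"ay": 0,"az": 0,"gripper": 1},
  {"x": 0,"y": 0,"z": 0,"ax": 0,"ay": 0,"az": 0,"gripper": 1},
])

```text
clock: 20.85
position: [0.5558, -0.0327, 0.0365]
ee_rot: [0.713, 0.702, -0.007, 0.007]
ft_force: [-0.1, 0.4, -1.3]
grip_width: 0.088
grasp_force: 108.2
```

```bash
python3 -c "
from h import *
rod()
from workcell import get_obs;print(get_obs()['torque'])"
```

```text
nose [ 1.000e-01 -2.001e+02  3.300e+00] at plate [ 0.1 -5.  -0.4] tail [ 0.1 36.9 -1.3] F [-0.1  0.4 -1.3] t 20.85
[ 0.15228104 -0.01650403  0.03689544]
```

Emit:
apply_moves([
  {"x": -0.5,"y": 0,"z": 0,"ax": 0,"ay": 0,"az": 0,"gripper": 1},
  {"x": -0.5,"y": 0,"z": 0,"ax": 0,"ay": 0,"az": 0,"gripper": 1},
  {"x": 0,"y": 0,"z": 0,"ax": 0,"ay": 0,"az": 0,"gripper": 1},
])

```text
clock: 21.1
position: [0.5558, -0.0332, 0.0365]
ee_rot: [0.712, 0.702, -0.007, 0.007]
ft_force: [-0.1, 2.2, -1.3]
grip_width: 0.088
grasp_force: 108.2
```

Emit:
apply_moves([
  {"x": -0.5,"y": 0,"z": 0,"ax": 0,"ay": 0,"az": 0,"gripper": 1},
  {"x": -0.5,"y": 0,"z": 0,"ax": 0,"ay": 0,"az": 0,"gripper": 1},
  {"x": 0,"y": 0,"z": 0,"ax": 0,"ay": 0,"az": 0,"gripper": 1},
])

```text
clock: 21.35
position: [0.5558, -0.0333, 0.0365]
ee_rot: [0.712, 0.702, -0.006, 0.006]
ft_force: [-0.0, 5.7, -1.3]
grip_width: 0.084
grasp_force: 108.5
```

```bash
python3 -c "
from h import *
rod()
from workcell import get_obs;print(get_obs()['torque'])"
```

```text
nose [   0.4 -200.6    3. ] at plate [ 0.2 -5.1 -0.5] tail [ 0.1 36.3 -1.2] F [-0.   5.7 -1.3] t 21.35
[ 1.36568677 -0.02547016  0.03033557]
```

Emit:
apply_moves([
  {"x": 0.6,"y": 0,"z": 0,"ax": 0,"ay": 0,"az": 0,"gripper": 1},
  {"x": 0,"y": 0,"z": 0,"ax": 0,"ay": 0,"az": 0,"gripper": 0.8},
  {"x": 0,"y": 0,"z": 0,"ax": 0,"ay": 0,"az": 0,"gripper": 0.6},
  {"x": 0,"y": 0,"z": 0,"ax": 0,"ay": 0,"az": 0,"gripper": 0.3},
  {"x": 0,"y": 0,"z": 0,"ax": 0,"ay": 0,"az": 0,"gripper": 0.3},
])

```text
clock: 21.77
position: [0.5558, -0.0346, 0.0366]
ee_rot: [0.713, 0.701, -0.007, 0.007]
ft_force: [0.8, -0.3, 0.9]
grip_width: 0.619
grasp_force: 0.0
```

```bash
python3 -c "
from h import *
import workcell
rod();print(workcell.get_obs()['grip_width'])
p=np.load('p.npy')
b=np.array([.55516,-.06926,.055]);a=np.array([.0158,.99988,0])
c=workcell.camera('side')['color'][:,:,::-1];cv2.imwrite('pics/s10.png',c)
print('nose pred home',proj('side',b-a*.2)[0]+p[2:4],'bore',proj('side',b-a*.192)[0]+p[2:4])
print(c[253:270,400:418].mean(2).astype(int))
"
```

```text
nose [   0.  -201.9    3.5] at plate [ 0.1 -5.1 -0.4] tail [ 0.1 35.  -1.2] F [ 0.8 -0.3  0.9] t 21.7667
0.6185267380858439
nose pred home [409.63705461 261.31586105] bore [406.95031949 259.50502829]
[[148 112  75  54  44  46  45  44  46  43  39  38  38  39  39  38  38  38]
 [157 121  62  45  44  45  45  43  39  37  37  38  38  38  38  36  38  39]
 [118  59  47  45  44  45  43  39  38  40  38  37  39  39  39  39  40  39]
 [ 45  46  46  46  44  41  40  38  40  44  42  40  39  37  39  38  39  40]
 [ 43  45  45  44  41  38  38  41  50  57  52  39  39  38  39  39  38  40]
 [ 41  41  44  42  40  40  41  57  67  70  60  41  39  38  40  40  40  39]
 [ 38  40  39  37  38  40  57  76 100 115  95  51  40  38  41  38  40  40]
 [ 39  40  40  40  38  47  66 100 141 163 138  76  42  39  37  39  39  39]
 [ 40  38  38  39  39  52  75 113 148 153 131  87  43  39  40  39  41  38]
 [ 38  39  38  40  43  53  71  96 119 113  82  62  43  41  39  38  40  42]
 [ 38  39  39  38  43  51  57  64  80  80  64  47  41  39  40  41  39  42]
 [ 41  42  40  39  40  43  47  45  46  49  46  39  40  40  41  43  51  62]
 [ 38  40  39  40  39  40  38  39  39  39  40  41  42  41  42  56  77  87]
 [ 39  40  41  39  38  39  39  41  38  40  40  39  40  43  57  76  87  88]
 [ 40  38  40  39  40  40  38  41  40  39  39  40  51  64  77  88  89 109]
 [ 42  40  40  41  40  39  39  41  42  39  44  53  74  89  88 111 131 149]
 [ 40  41  39  41  42  42  40  41  42  42  56  78  89  88 110 160 180 139]]
```

Emit:
apply_moves([
  {"x": 0,"y": 0,"z": 0,"ax": 0,"ay": 0,"az": 0,"gripper": 0},
  {"x": 0,"y": 0,"z": 0,"ax": 0,"ay": 0,"az": 0,"gripper": 0},
  {"x": 0,"y": 0,"z": -10,"ax": 0,"ay": 0,"az": 0,"gripper": 0},
  {"x": 0,"y": 0,"z": -20,"ax": 0,"ay": 0,"az": 0,"gripper": 0},
  {"x": 0,"y": 0,"z": -25,"ax": 0,"ay": 0,"az": 0,"gripper": 0},
])

```text
clock: 22.23
position: [0.5547, -0.0331, 0.0915]
ee_rot: [0.713, 0.701, -0.008, 0.006]
ft_force: [-0.4, -0.2, 0.1]
grip_width: 1.0
grasp_force: 0.0
```

Emit:
apply_moves([
  {"x": 10,"y": 0,"z": -30,"ax": 0,"ay": 0,"az": 0,"gripper": 0},
  {"x": 20,"y": 0,"z": -30,"ax": 0,"ay": 0,"az": 0,"gripper": 0},
  {"x": 30,"y": 0,"z": -20,"ax": 0,"ay": 0,"az": 0,"gripper": 0},
  {"x": 30,"y": 0,"z": 0,"ax": 0,"ay": 0,"az": 0,"gripper": 0},
  {"x": 0,"y": 0,"z": 0,"ax": 0,"ay": 0,"az": 0,"gripper": 0},
])

```text
clock: 22.65
position: [0.5577, 0.0659, 0.1717]
ee_rot: [0.71, 0.704, -0.005, 0.006]
ft_force: [-0.5, 0.8, -1.3]
grip_width: 1.0
grasp_force: 0.0
```

```bash
python3 -c "
from h import *
import workcell
p=np.load('p.npy')
b=np.array([.55516,-.06926,.055]);a=np.array([.0158,.99988,0])
d=workcell.camera('top')['color'][:,:,::-1];cv2.imwrite('pics/t11.png',d)
f=lambda y,z=0:(proj('top',b+a*y+[0,0,z])[0]+p[:2]).round(1)
print('shoulder',f(0),'collar back',f(.012),'tail end',f(.062),'plate top outer edge',f(0,.022),'nose',f(-.2))
g=d.astype(int).mean(2).astype(int)
print(g[200:220,322:366]);print(g[204:220,448:462])
print(workcell.get_obs()['position'])
"
```

```text
shoulder [358.6 210.5] collar back [352.8 210.3] tail end [328.5 209.5] plate top outer edge [359.7 210.1] nose [455.6 213.6]
[[ 90 101 114 116 114 118 113 114 115 115 111 112 113 114 113 113 113 114
  112 114 113 111 112 110 118 117 132 137 135 125 130 170 187 183 168 112
   51  18  18  28  34  36  51  99]
 [ 95 103 116 115 117 118 119 114 114 117 115 116 116 117 119 115 117 116
  118 117 113 115 120 113 118 118 126 132 134 128 131 170 187 183 168 112
   43  14  18  26  32  37  59 106]
 [ 88 106 114 116 112 115 112 110 117 113 114 115 113 110 113 114 115 113
  114 114 113 117 112 115 112 113 123 128 131 119 125 170 184 186 166 110
   50  10  13  25  33  35  65 121]
 [ 91 103 113 118 115 110 112 114 114 114 117 113 112 115 110 110 114 113
  114 114 115 115 112 110 112 111 114 123 119 113 125 159 172 173 158 108
   44   6  17  30  28  36  70 123]
 [ 88 105 115 118 113 120 119 113 117 114 113 114 117 113 115 116 114 115
  117 113 113 110 115 113 109 111 113 112 114 109 109 136 142 135 123  79
   39  16  21  26  31  36  71 128]
 [ 81 104 111 118 118 117 113 116 116 113 116 116 117 116 1
[... 2966 characters left out ...]
42 140 141 141]
 [ 22   9   8  17  23  30  41  94 132 142 145 141 140 144]
 [ 30  12  14  19  26  28  46  94 130 142 141 144 146 139]
 [ 55  21  13  16  26  23  48  90 123 138 144 143 143 141]
 [ 82  40  18  12  22  29  51  86 125 136 141 136 135 138]
 [ 95  50  17  20  23  26  47  84 125 133 133 136 132 137]
 [ 89  43  16  16  22  21  50  93 126 135 133 131 133 134]
 [ 70  24  18  21  22  26  45  89 123 130 130 135 135 135]
 [ 50  26  11  15  16  25  43  87 120 139 134 140 134 137]
 [ 32  25   9  21  27  25  41  85 117 136 137 136 136 134]
 [ 12  13  11  18  15  27  44  91 125 135 136 137 137 136]
 [  2   1  19  26  22  22  45  94 127 139 139 140 136 138]]
[0.55723741 0.06250182 0.17079521]
```

```bash
python3 -c "
from workcell import *
print(hand_in())"
```

```text
the job is handed in; nothing more can be done
None
```

The rod is threaded through the near plate, carriage and far plate, its collar is seated against the near plate with about 6 N, and the gripper is released and clear. The job is handed in at about 23 s; no verdict came back. The final top-camera check put the collar against the plate; the highest wrist force I read was about 8 N.

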